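# Load the sprung sample bays and latch the cover

### The arm

A 6-joint arm with a two-finger parallel gripper is mounted at the origin on the work surface. World frame = base frame: x ahead of the robot, y to its left, z up, the work surface at z = 0. Lengths are in m, angles in rad, forces in N, time in s.
With the tool pointing down it reaches from about 0.35 to 0.975 m from the base axis. Payload 4.9 kg.
Tool frame: the origin (TCP) lies at the very end of the fingers, on their centre line; the grasp point (between the pads) lies 19 mm behind it; y points along the fingers, z is the direction in which the jaws open and shut, and the axes are right-handed (so a half turn about y gives the same grasp; the last joint's range is limited). The gripper opens to 85 mm and grips with 20 to 120 N. Pads are 22 mm wide; open, the fingers measure 114 mm over their backs; the gripper's body (76 mm by 85 mm) begins 54 mm behind the grasp point. The pads swing forward as they close: fully open they stand 13 mm farther back than shut.
Start: joints at [-1.337, 0.053, 1.613, -0, 1.476, -0.119], TCP at [0.216, -0.586, 0.209] pointing down, gripper open.
Joint ranges: [-3.01, 3.01], [-1.01, 2.22], [0.06, 2.58], [-1.02, 4.17], [0.09, 2.62], [-3.14, 3.14]. Speed limits (rad/s): [2.57, 2.57, 3.14, 3.14, 3.14, 3.14].

### API

Orientations are given as a rotation vector (axis times angle).
In Python, from station import ctrl gives the robot as it stands.
- The arm moves only by the tool arm_command, never from a script. Its argument "steps" is a list of rows, each a list of 3 entries, a list of its own where there are three numbers: the shift along the tool's x, y, z in m, then the turn, a rotation vector about the tool's x, y, z in degrees, then the opening, from 0 (shut) to 1 (fully open). In form: [[[dx, dy, dz], [ax, ay, az], gripper], ...]. A call has 1 to 5 rows; each row is the pose to reach, as a shift and turn from the pose measured when the call began, along the tool's axes at that moment; what a row does not reach only later rows make up. A row lasts 1/10 s, in which the tool goes at most 50 mm and 8.59 degrees, less where a joint would pass 70% of its speed; a pose out of reach is approached as far as the arm can. A call with a gripper value outside its range is refused whole. The fingers move at their own pace and stop on an object; "force" is the grip in N (left out, the last holds). Time passes only in rows, so rows that repeat a pose let the fingers close. It gives the time, the measured TCP pose, the force and the opening at its end, in the units of the state.
- ctrl.get_obs(): the state, without advancing time (a new reading comes with each control period).
- ctrl.get_image(name): name is "scene" or "top" or "wrist"; returns a dict with "img" (400x640x3 uint8, red, green, blue), "camera_matrix" (3x3 intrinsics, pixels), "world_from_camera" (4x4, takes a point from camera to world coordinates). Camera axes: x right, y up, looking along -z (the intrinsics and any distortion apply to the point x, -y, -z); pixel columns grow to the right and rows downward; lengths in m; the calibration is good to about 2 mm. A picture is of the moment at which its call begins. There is no depth.
- ctrl.finish_job(): hands the job in, once; it reports no verdict.
Trained networks look in a picture, given as the dict that the camera call returned (one of the last four; its "shot" number tells which), for a name from the list of things; names that differ only in an ending like _2 or _b are one class to them, and where a whole thing is asked for, a point or a joint stands for the part that bears it (a point fixed in the world has none). Each returns a list of dicts, best first, with "confidence" (0 to 1); they miss things now and then, are a little off and sometimes report something else, mostly with a low value. They report only what shows in the picture. A call takes as long as a camera call. They do not tell look-alikes from the thing itself.
- ctrl.boxes_of(picture, name): "position" ([row, column] in pixels, amid what is visible of it).
The state is a dict: "t": time; "q": joint angles; "dq": joint speeds; "effort": joint torques, N m; "tool_pos": TCP position; "tool_rot": TCP orientation; "contact_force": force on the tool from outside, world axes, zero at the start; "wrist_torque": the same for the moment, N m; "opening": finger opening in m.
Only numpy, scipy, OpenCV 4.12 (cv2) and the standard library are available. Lean on these libraries where they do the work, as an engineer would, in place of code of your own. Each camera call takes 0.05 s, during which the arm holds its last target.

### The job

Get the microscope's sample loader ready: lift the red thumb latch clear of the striker and slide the clear cover right back, take every orange dust plug out of its bay and put it in the steel tray, then load each sample carrier into a bay of its own, pressing the sprung jaw back and lowering the carrier fully down so that it stands upright, clamped with its long side running from the steel stop to the blue jaw. When all are loaded, pull the cover shut by the latch, lifting the bar over the striker and letting it drop level behind it. Leave the other things on the bench where they are.

Things in the scene. Friction and masses are not known exactly. Their poses are not given: they have to be found in the camera images.
- loader: white sample loader, fixed: base plate 12 mm thick, 370 wide (its y), 320 deep (its x), three bays side by side along y. Origin: on the table under the middle bay's seat; x points from the steel stops to the blue jaws (away from the robot), y left, z up. Side cheeks at y=+-150 are 80 high; a spring housing 74 high stands at x=120..170, the cover parks over it at z=84
- tray: shallow open steel tray for the plugs, fixed on the table, 130 (its x) by 180 (its y), 30 high, 4 mm walls and floor; origin at the centre of its underside, z up
- cover (a joint): clear sliding cover of the loader, 308 wide, 110 deep, 4 thick, at z=84 mm. In m: 0 = parked fully back, grows as it is pulled along the loader's -x (towards the robot); stop at 0.101 = closed over the bays. Starts shut and latched. About 1.2 N of friction; stays put. Clears seated samples (tops at 68 mm), not one perched on a stop
- latch (a joint): red thumb-latch bar hinged on the cover's right (-y) edge, rad: 0 = level, grows as its front end (80 mm towards the robot from the hinge) is lifted, up to 0.6; falls by its weight. Down, its tooth is stopped by the striker at cover 0.072 m; lift the front end over 13 mm (25 is comfortable) to pass. From cover 0.097 m on it drops level, hooked on the robot's side of the striker
- latch_tab (a point): centre of the red upright thumb tab on the latch bar's front end: 12 thick (loader y) by 22 (loader x) by 32 high; can be pinched across its thickness from above, and the cover pulled along by it
- striker: fixed steel striker post at loader (-80, -170): 15 (x) by 14 (y), top at 86 mm above the table; origin at its foot on the base plate
- bay0 (a point): right bay (loader y=-80 mm): where the centre of a seated sample lies, 40 mm above the table, 28 above the bay floor; axes as the loader's. A steel stop (26 wide, 8 thick, top 30 mm above the table, 18 above the bay floor) has its inner face 22 mm to -x of this point; the jaw's face rests 4 mm to +x of it: a gap of 26 mm, where a sample needs 44
- jaw0 (a joint): sprung blue jaw of the right bay, 26 wide, 10 thick, top 62 mm above the table (32 over the stop's, so a sample held above the stop can press it back, then be lowered). In m: 0 at rest, grows as pressed back along the loader's x, up to 0.032; 0.018 with a sample clamped. Spring 3 N at rest, 7 N at 0.018, 10 N at the end; springs back at once
- bay1 (a point): middle bay (loader y=0 mm): where the centre of a seated sample lies, 40 mm above the table, 28 above the bay floor; axes as the loader's. A steel stop (26 wide, 8 thick, top 30 mm above the table, 18 above the bay floor) has its inner face 22 mm to -x of this point; the jaw's face rests 4 mm to +x of it: a gap of 26 mm, where a sample needs 44
- jaw1 (a joint): sprung blue jaw of the middle bay, 26 wide, 10 thick, top 62 mm above the table (32 over the stop's, so a sample held above the stop can press it back, then be lowered). In m: 0 at rest, grows as pressed back along the loader's x, up to 0.032; 0.018 with a sample clamped. Spring 3 N at rest, 7 N at 0.018, 10 N at the end; springs back at once
- bay2 (a point): left bay (loader y=80 mm): where the centre of a seated sample lies, 40 mm above the table, 28 above the bay floor; axes as the loader's. A steel stop (26 wide, 8 thick, top 30 mm above the table, 18 above the bay floor) has its inner face 22 mm to -x of this point; the jaw's face rests 4 mm to +x of it: a gap of 26 mm, where a sample needs 44
- jaw2 (a joint): sprung blue jaw of the left bay, 26 wide, 10 thick, top 62 mm above the table (32 over the stop's, so a sample held above the stop can press it back, then be lowered). In m: 0 at rest, grows as pressed back along the loader's x, up to 0.032; 0.018 with a sample clamped. Spring 3 N at rest, 7 N at 0.018, 10 N at the end; springs back at once
- sample1_center (a point): centre of a sample carrier, an upright grey block with a blue cap and an amber window in its top: 44 (its x) by 30 (its y) by 56 high, on a heavy steel foot 44 by 44, 10 high (part of the 56); 0.1 to 0.2 kg, the same either way round; stands on the table, 28 mm below this point. May be absent
- sample2_center (a point): centre of a sample carrier, an upright grey block with a green cap and an amber window in its top: 44 (its x) by 30 (its y) by 56 high, on a heavy steel foot 44 by 44, 10 high (part of the 56); 0.1 to 0.2 kg, the same either way round; stands on the table, 28 mm below this point. May be absent
- sample3_center (a point): centre of a sample carrier, an upright grey block with a yellow cap and an amber window in its top: 44 (its x) by 30 (its y) by 56 high, on a heavy steel foot 44 by 44, 10 high (part of the 56); 0.1 to 0.2 kg, the same either way round; stands on the table, 28 mm below this point. May be absent
- plug0_center (a point): centre of an orange dust plug, 20 (its x) by 30 (its y) by 56 high, 30 g, standing loosely in the right bay's gap at the start. May be absent
- plug1_center (a point): centre of an orange dust plug, 20 (its x) by 30 (its y) by 56 high, 30 g, standing loosely in the middle bay's gap at the start. May be absent
- plug2_center (a point): centre of an orange dust plug, 20 (its x) by 30 (its y) by 56 high, 30 g, standing loosely in the left bay's gap at the start. May be absent
- beaker: bystander: glass beaker, 68 across, 85 high; origin at the centre of its underside
- wash: bystander: white bottle with red cap, 60 across, 130 high; origin at the centre of its underside
- jar: bystander: amber jar, 52 across, 60 high; origin at the centre of its underside
There are look-alikes about, which are no part of the job. Leave any turquoise look-alike of the part that bears sample1_center alone.

How it is judged:
By the outcome, as a careful person would: the job done as asked, in the order asked, and still so for the second after the job is handed in, with the robot touching nothing.
Of sample1, sample2, sample3 only 2 to 3 are there at a start; the rules pass over those that are not, and their reading is None.
Of plug0, plug1, plug2 only 2 to 3 are there at a start; the rules pass over those that are not, and their reading is None.
At some moment in a run one of sample1, sample2, sample3 may be knocked a few centimetres aside while the robot is not near it.
It also fails if it takes over 210 s, if anything falls off the work surface, if the arm or the gripper's body presses on something with over 40 N, if the wrist force passes 120 N, or if a joint passes its speed limit or range.

## Working session

There is one attempt and no reset: what is moved stays moved. The work goes in short steps, Python scripts to look and compute and a tool call to move; the robot and the scene stay as the last step left them, time stands still between calls to the robot, and variables do not carry over. Pictures are saved under pics/ and viewed, and the job is handed in when it is done.

Besides the shell and the picture viewer there is one more tool, called after "Emit:" as name(argument=value, ...) on one line, values as JSON. arm_command: Moves the arm, as the interface text tells. Its arguments: {"type":"object","properties":{"steps":{"type":"array"},"force":{"type":"number"}},"required":["steps"]}

```bash
ls; mkdir -p pics
python3 - <<'E'
from station import ctrl
import cv2,json
o=ctrl.get_obs(); print(o)
for n in("scene","top","wrist"):
    p=ctrl.get_image(n); cv2.imwrite(f"pics/{n}0.png",p["img"][:,:,::-1]); print(n,p["camera_matrix"].tolist(),p["world_from_camera"].round(4).tolist())
E
```

```text
pics
{'t': 0.0, 'q': array([-1.33696913e+00,  5.33462771e-02,  1.61428707e+00, -3.40742644e-06,
        1.47601710e+00, -1.19008844e-01]), 'dq': array([-2.52332656e-05, -1.84049121e-04,  6.07190758e-04, -2.35061429e-04,
        1.32777705e-03, -1.24721443e-03]), 'effort': array([-8.74865127e-04, -3.93673074e+01, -3.70179605e+01, -1.27654339e-04,
        7.01777419e-03,  1.05263015e-05]), 'tool_pos': array([ 0.21581293, -0.5858423 ,  0.20737378]), 'tool_rot': array([-0.36192213,  2.03158884, -2.02735416]), 'contact_force': array([ 0.27498064,  1.17387243, -0.0464015 ]), 'wrist_torque': array([ 0.02104387, -0.02743726,  0.01212729]), 'opening': 0.08583411737170067}
scene [[394.7286848430676, 0.0, 319.23927856444453], [0.0, 394.7286848430676, 196.76619684098807], [0.0, 0.0, 1.0]] [[-0.2584, -0.712, 0.6529, 1.3403], [0.966, -0.1852, 0.1803, 0.2744], [-0.0075, 0.6773, 0.7357, 0.9781], [0.0, 0.0, 0.0, 1.0]]
top [[427.937396028317, 0.0, 318.99610571119854], [0.0, 427.937396028317, 198.40290599047006], [0.0, 0.0, 1.0]] [[0.1172, 0.9722, -0.2025, 0.3391], [-0.9931, 0.1158, -0.0188, 0.0368], [0.0052, 0.2033, 0.9791, 1.2687], [0.0, 0.0, 0.0, 1.0]]
wrist [[325.22711549137887, 0.0, 320.7275289323346], [0.0, 325.22711549137887, 198.3103770978728], [0.0, 0.0, 1.0]] [[0.345, 0.9026, 0.2575, 0.2814], [-0.9386, 0.3324, 0.0922, -0.563], [-0.0024, -0.2734, 0.9619, 0.3731], [0.0, 0.0, 0.0, 1.0]]
```

View pics/top0.png

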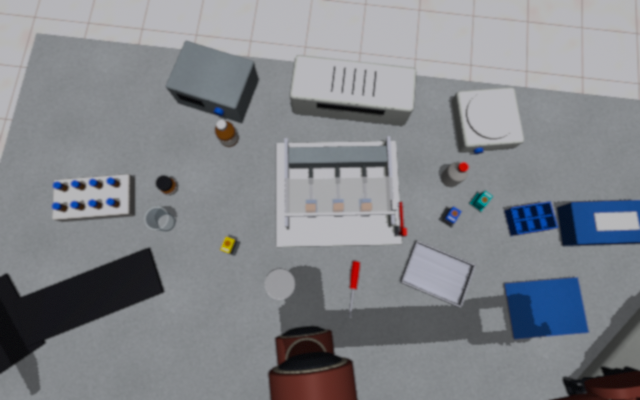

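View pics/scene0.png

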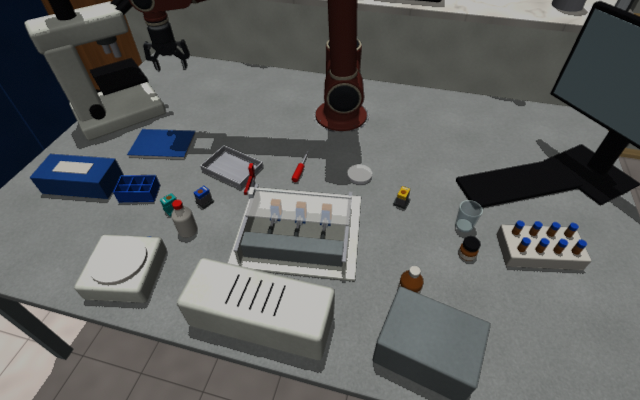

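View pics/wrist0.png

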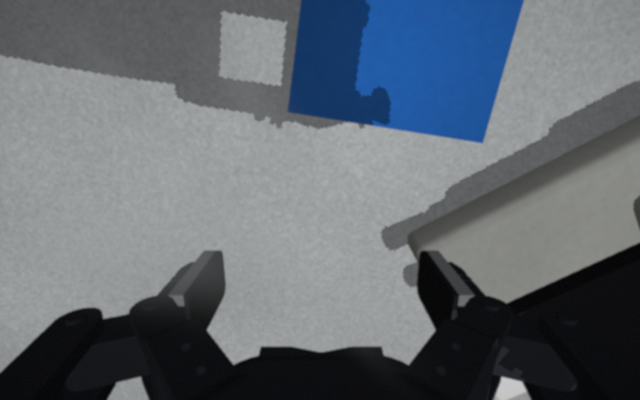

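```bash
cat > h.py <<'E'
from station import ctrl
import cv2,numpy as np
from scipy.spatial.transform import Rotation as R
def snap(n,f=None,crop=None,s=1):
    p=ctrl.get_image(n)
    if f: 
        save(p,f,crop,s)
    return p
def save(p,f,crop=None,s=1):
    im=p["img"][:,:,::-1]
    if crop: r0,r1,c0,c1=crop; im=im[r0:r1,c0:c1]
    if s!=1: im=cv2.resize(im,None,fx=s,fy=s,interpolation=cv2.INTER_CUBIC)
    cv2.imwrite("pics/"+f,im)
def ray(p,rc,z):
    K=p["camera_matrix"];T=p["world_from_camera"]
    d=np.array([(rc[1]-K[0,2])/K[0,0],-(rc[0]-K[1,2])/K[1,1],-1.]);d=T[:3,:3]@d;o=T[:3,3]
    return o+d*(z-o[2])/d[2]
def proj(p,X):
    K=p["camera_matrix"];T=p["world_from_camera"]
    c=(np.asarray(X)-T[:3,3])@T[:3,:3]
    return np.array([K[1,2]+K[1,1]*c[...,1]/c[...,2],K[0,2]-K[0,0]*c[...,0]/c[...,2]]).T
E
python3 - <<'E'
from h import *
p=snap("top","topA.png",(120,320,240,500),3); print(p.keys())
q=snap("scene","sceneA.png",(130,300,130,430),2.6)
for im,n in((p,'top'),(q,'scene')):
  for k in ["sample1_center","sample2_center","sample3_center","plug0_center","plug1_center","plug2_center","latch","tray","striker","loader","cover"]:
    print(n,k,[(np.round(d["position"],1).tolist(),round(d["confidence"],2)) for d in ctrl.boxes_of(im,k)[:4]])
E
```

```text
dict_keys(['img', 'camera_matrix', 'world_from_camera', 'shot'])
top sample1_center [([197.6, 479.2], 0.61), ([216.7, 449.3], 0.59), ([222.0, 403.0], 0.35)]
top sample2_center []
top sample3_center [([246.9, 227.8], 0.62)]
top plug0_center [([274.9, 436.8], 0.75)]
top plug1_center [([191.3, 336.2], 0.5)]
top plug2_center [([182.3, 166.8], 0.5)]
top latch [([220.7, 401.9], 0.74)]
top tray [([274.6, 436.0], 0.83)]
top striker [([231.5, 396.8], 0.58)]
top loader [([193.6, 337.8], 0.96)]
top cover [([199.6, 337.7], 0.85)]
scene sample1_center [([196.3, 202.3], 0.79), ([204.3, 168.8], 0.71), ([178.7, 251.7], 0.19)]
scene sample2_center []
scene sample3_center [([199.0, 401.4], 0.82)]
scene plug0_center []
scene plug1_center []
scene plug2_center []
scene latch [([180.8, 250.9], 0.62)]
scene tray [([165.8, 233.7], 0.75), ([196.9, 401.6], 0.19)]
scene striker [([175.9, 252.6], 0.63), ([234.6, 298.9], 0.51), ([196.9, 203.0], 0.16)]
scene loader [([232.3, 295.2], 0.66)]
scene cover [([204.0, 295.3], 0.83), ([230.1, 297.5], 0.41), ([179.6, 251.5], 0.32)]
```

View pics/topA.png

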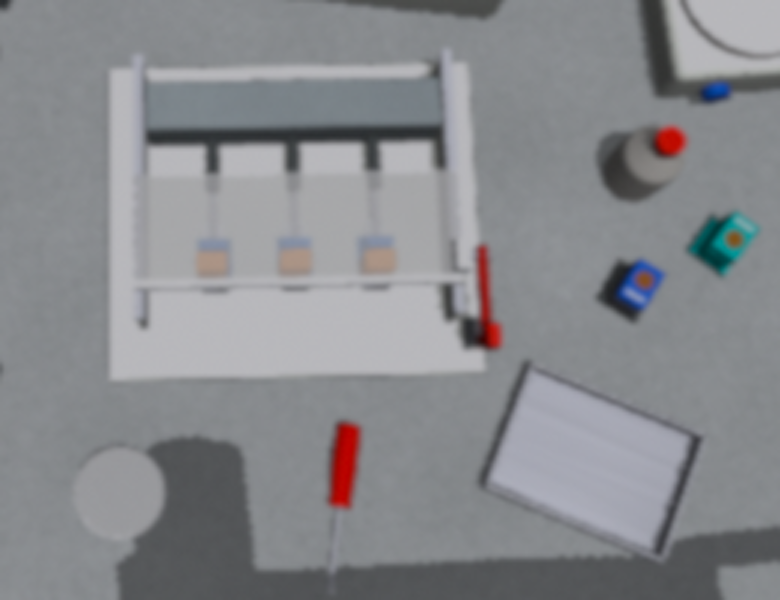

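View pics/sceneA.png

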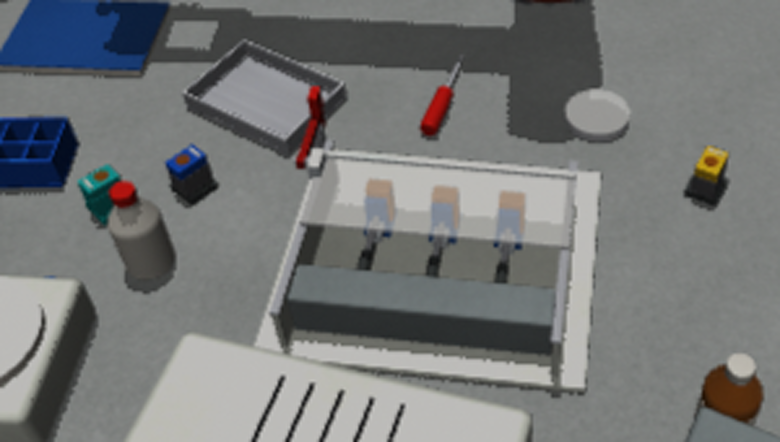

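Run:
```python
from h import *
p=snap("top");q=snap("scene")
f=lambda c,r:(120+r/3,240+c/3)
for nm,c,r,z in [("BL",110,68,.012),("BR",468,64,.012),("FR",485,370,.012),("FL",110,380,.012),("tabtop",490,328,.1),("striker top",470,322,.086),("plug2",213,263,.066),("plug1",295,258,.066),("plug0",378,257,.066)]:
    print(nm,ray(p,f(c,r),z).round(4))
# tray corners top z=.03
print("tray",[ray(p,f(c,r),.03).round(4).tolist() for c,r in[(528,362),(701,437),(658,556),(482,485)]])
g=lambda c,r:(130+r/2.6,130+c/2.6)
for nm,pp in (("b",ray(p,f(645,282),.056)),("b scene",ray(q,g(187,160),.056)),("y",ray(p,(242,229),.056)),("y scene",ray(q,g(711,162),.056)),("FL scene",ray(q,g(602,172),.012)),("BL scene",ray(q,g(585,392),.012)),("tab",ray(q,g(315,90),.1)),("strik",ray(q,g(317,155),.086))): print(nm,pp.round(4))
save(p,"topB.png",(190,260,200,260),10); save(p,"topC.png",(180,260,380,480),8)
```

```text
BL [0.7577 0.2109 0.012 ]
BR [ 0.8059 -0.1541  0.012 ]
FR [ 0.4938 -0.1961  0.012 ]
FL [0.4409 0.1671 0.012 ]
tabtop [ 0.5219 -0.1814  0.1   ]
striker top [ 0.5275 -0.1651  0.086 ]
plug2 [0.5583 0.0794 0.066 ]
plug1 [0.5723 0.0023 0.066 ]
plug0 [ 0.5827 -0.0762  0.066 ]
tray [[0.5042, -0.2335, 0.03], [0.4521, -0.4031, 0.03], [0.3367, -0.3678, 0.03], [0.3825, -0.1985, 0.03]]
b [ 0.5907 -0.3339  0.056 ]
b scene [ 0.5951 -0.3237  0.056 ]
y [0.4346 0.2983 0.056 ]
y scene [0.4354 0.3043 0.056 ]
FL scene [0.4448 0.1731 0.012 ]
BL scene [0.7645 0.2158 0.012 ]
tab [ 0.4789 -0.1937  0.1   ]
strik [ 0.5722 -0.1561  0.086 ]
```

View pics/topC.png

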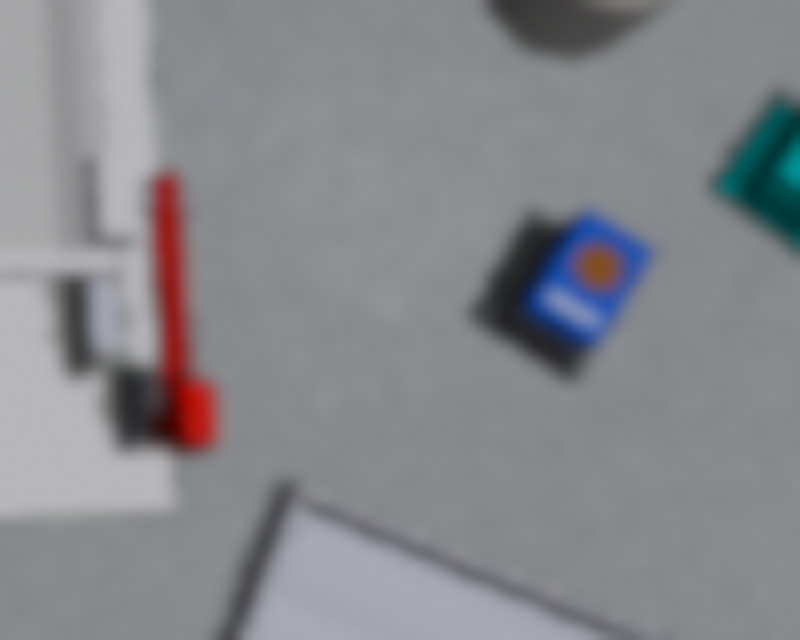

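View pics/topB.png

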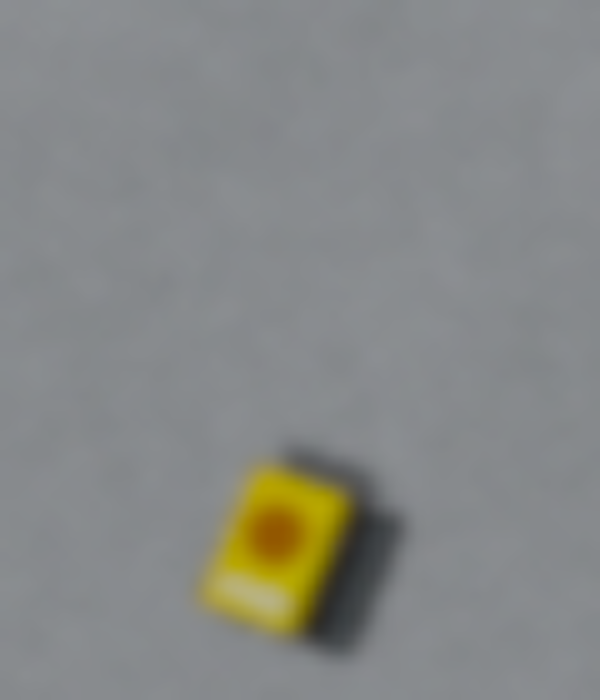

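```bash
cat >> h.py <<'E'
def box(x0,x1,y0,y1,z0,z1):
    P=np.array([[x,y,z] for x in(x0,x1) for y in(y0,y1) for z in(z0,z1)])
    return [(P[i],P[j]) for i in range(8) for j in range(i) if (P[i]!=P[j]).sum()==1]
def L2W(X,o):
    c,s=np.cos(o[2]),np.sin(o[2]);X=np.asarray(X,float)
    return np.stack([o[0]+c*X[...,0]-s*X[...,1],o[1]+s*X[...,0]+c*X[...,1],X[...,2]],-1)
def overlay(p,o,f,crop,s,boxes):
    r0,r1,c0,c1=crop
    im=cv2.resize(p["img"][r0:r1,c0:c1,::-1],None,fx=s,fy=s,interpolation=cv2.INTER_CUBIC)
    for b,col in boxes:
        for a,e in box(*b):
            u=proj(p,L2W(np.array([a,e])/1000,o))
            u=(u+.5-[r0,c0])*s
            cv2.line(im,(int(u[0,1]),int(u[0,0])),(int(u[1,1]),int(u[1,0])),col,1,cv2.LINE_AA)
    cv2.imwrite("pics/"+f,im)
def loaderboxes(plugs=(),cov=None):
    B=[((-80-7.5,-80+7.5,-177,-163,12,86),(255,0,255)),((120,170,-145,145,12,74),(0,255,255))]
    for i,y in enumerate((-80,0,80)):
        B+=[((-30,-22,y-13,y+13,12,30),(0,0,255)),((4,14,y-13,y+13,12,62),(255,100,0))]
        if i in plugs: B.append(((-20,0,y-15,y+15,12,68),(0,140,255)))
    return B
E
cat > ov.py <<'E'
from h import *
import sys
o=[float(a) for a in sys.argv[1:4]];t=sys.argv[4]
B=loaderboxes((0,1,2))+[((-118,202,-185,185,0,12),(0,200,0))]
overlay(snap("top"),o,f"ovt{t}.png",(120,260,260,420),5,B)
overlay(snap("scene"),o,f"ovs{t}.png",(170,290,220,380),5,B)
E
python3 ov.py .582 .0033 .1365 1
```

```text
(no output)
```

View pics/ovt1.png

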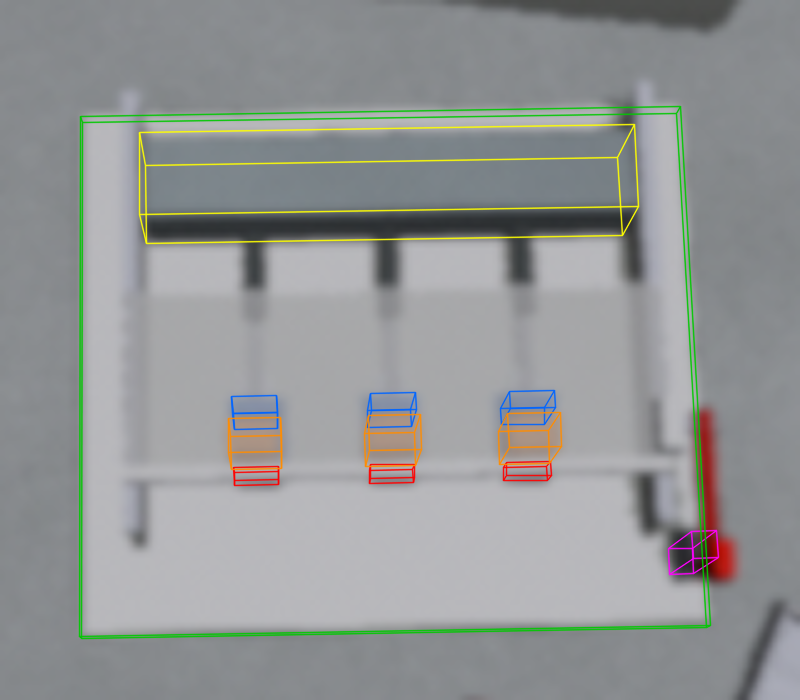

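View pics/ovs1.png

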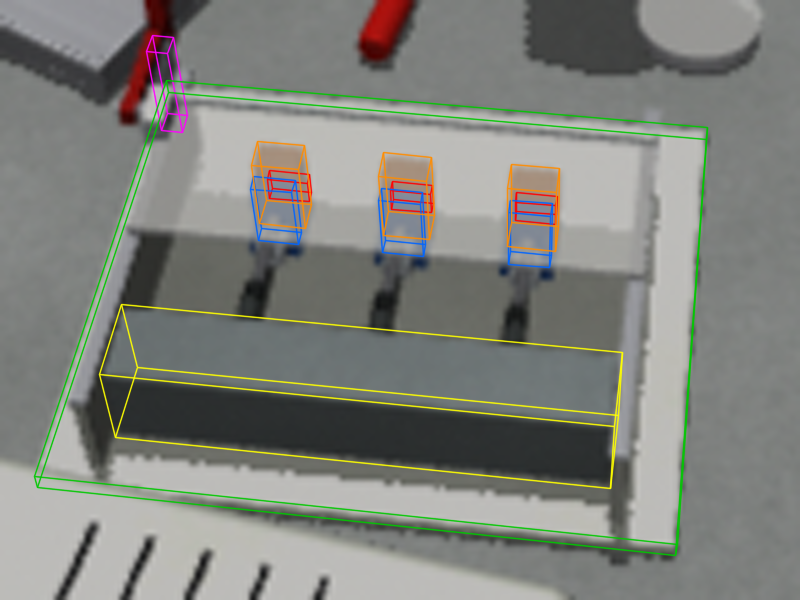

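```bash
cat >> h.py <<'E'
def tri(p,a,q,b):
    A1=ray(p,a,0.);A2=ray(p,a,.2);B1=ray(q,b,0.);B2=ray(q,b,.2)
    d=A2-A1;e=B2-B1
    s=np.linalg.lstsq(np.stack([d,-e],1),B1-A1,rcond=None)[0]
    u,v=A1+s[0]*d,B1+s[1]*e
    return (u+v)/2,np.linalg.norm(u-v)
def W2L(X,o):
    X=np.asarray(X)-[o[0],o[1],0]; c,s=np.cos(o[2]),np.sin(o[2])
    return np.stack([c*X[...,0]+s*X[...,1],-s*X[...,0]+c*X[...,1],X[...,2]],-1)
def Rt(yaw):
    c,s=np.cos(yaw),np.sin(yaw)
    return np.array([[s,0,c],[-c,0,s],[0,-1,0.]])
def go(pos,yaw_deg=None,verbose=True):
    o=ctrl.get_obs();Rc=R.from_rotvec(o["tool_rot"]).as_matrix()
    zc=Rc[:,2];cur=np.degrees(np.arctan2(zc[1],zc[0]))
    if yaw_deg is None: yaw_deg=cur
    Rn=Rt(np.radians(yaw_deg))
    d=Rc.T@(np.asarray(pos)-o["tool_pos"]);w=R.from_matrix(Rc.T@Rn).as_rotvec(degrees=True)
    print("t%.1f tcp %s yaw %.1f q6 %.2f open %.4f F %s -> shift %s turn %s"%(o["t"],o["tool_pos"].round(4),cur,o["q"][5],o["opening"],o["contact_force"].round(1),d.round(3).tolist(),w.round(1).tolist()))
O=[.582,.0035,.1365]
E
python3 - <<'E'
from h import *
p=snap("top");q=snap("scene")
save(q,"sl.png",(150,215,230,280),10); save(p,"tl.png",(195,245,380,430),10)
go([.5,-.19,.25],97.8)
E
```

```text
t1.6 tcp [ 0.216  -0.5865  0.2086] yaw -69.8 q6 -0.12 open 0.0855 F [-0.4  0.4  0.6] -> shift [-0.404, -0.041, -0.274] turn [0.0, -167.6, 0.0]
```

View pics/sl.png

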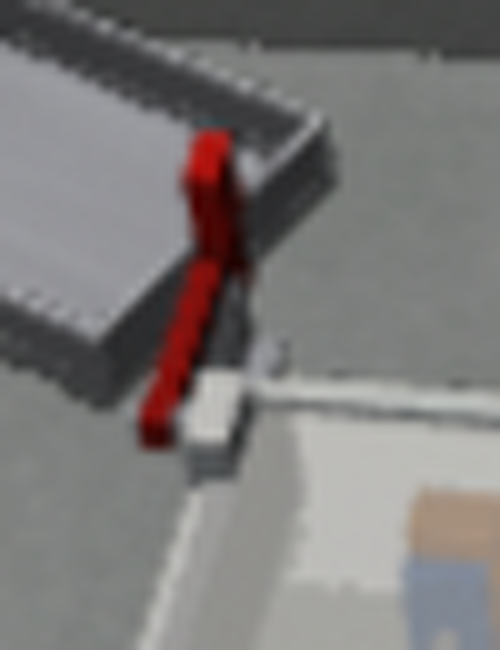

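View pics/tl.png

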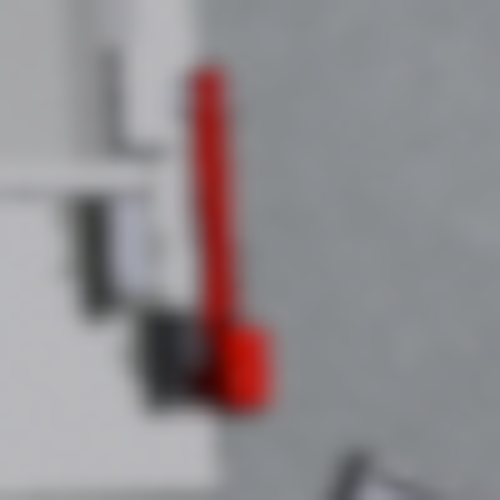

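Run:
```python
from h import *
p=snap("top");q=snap("scene")
a,e=tri(p,(231.0,404.6),q,(164.7,250.9)); print(a,e,W2L(a,O))
# hinge end of bar
a,e=tri(p,(195+7,380+20.8),q,(150+42.5,230+15.5)); print(a,e,W2L(a,O))
for z in(.1,.11,.12,.13): print(z,W2L(ray(p,(231.0,404.6),z),O).round(4),W2L(ray(q,(164.7,250.9),z),O).round(4))
```

```text
[ 0.51229199 -0.17773127  0.13339842] 0.0022830771484772393 [-0.09372093 -0.17005989  0.13339842]
[ 0.59783558 -0.16741136  0.09643561] 0.0033547892637599023 [-0.00756874 -0.17147645  0.09643561]
0.1 [-0.0893 -0.1782  0.1   ] [-0.1285 -0.1821  0.1   ]
0.11 [-0.0906 -0.1761  0.11  ] [-0.1181 -0.1781  0.11  ]
0.12 [-0.0918 -0.174   0.12  ] [-0.1076 -0.1742  0.12  ]
0.13 [-0.0931 -0.1719  0.13  ] [-0.0972 -0.1702  0.13  ]
```

Run:
```python
from h import *
P=L2W([-.094,-.170,.21],O); print(P); go(P,-82.2)
```

```text
[ 0.51200736 -0.17770991  0.21      ]
t1.8 tcp [ 0.2159 -0.5865  0.2086] yaw -69.8 q6 -0.12 open 0.0853 F [ 0.4  0.5 -0.5] -> shift [-0.419, -0.001, -0.281] turn [-0.0, 12.4, 0.0]
```

Emit:
arm_command(steps=[[[-0.419,-0.001,-0.281],[0,12.4,0],0.5],[[-0.419,-0.001,-0.281],[0,12.4,0],0.5],[[-0.419,-0.001,-0.281],[0,12.4,0],0.5],[[-0.419,-0.001,-0.281],[0,12.4,0],0.5],[[-0.419,-0.001,-0.281],[0,12.4,0],0.5]], force=40)

```text
t: 2.25
tool_pos: [0.3635, -0.3824, 0.2093]
tool_rot: [-0.146, 2.15, -2.151]
contact_force: [1.1, 0.7, -0.5]
opening: 0.0428
```

Run:
```python
from h import *
P=L2W([-.094,-.170,.21],O); print(P); go(P,-82.2)
```

```text
[ 0.51200736 -0.17770991  0.21      ]
t2.2 tcp [ 0.3635 -0.3824  0.2093] yaw -82.2 q6 0.48 open 0.0428 F [ 1.1  0.7 -0.5] -> shift [-0.175, -0.001, -0.183] turn [-0.0, -0.0, -0.0]
```

Emit:
arm_command(steps=[[[-0.175,-0.001,-0.183],[0,0,0],0.5],[[-0.175,-0.001,-0.183],[0,0,0],0.5],[[-0.175,-0.001,-0.183],[0,0,0],0.5],[[-0.175,-0.001,-0.183],[0,0,0],0.5],[[-0.175,-0.001,-0.183],[0,0,0],0.5]])

```text
t: 2.75
tool_pos: [0.5101, -0.1797, 0.2106]
tool_rot: [-0.145, 2.149, -2.152]
contact_force: [1.0, -0.7, -0.2]
opening: 0.0428
```

Emit:
arm_command(steps=[[[-0.006,0,-0.007],[0,0,0],0.5],[[-0.006,0,-0.007],[0,0,0],0.5]])

```text
t: 2.95
tool_pos: [0.5157, -0.1706, 0.2107]
tool_rot: [-0.149, 2.147, -2.15]
contact_force: [-0.2, -0.9, -0.4]
opening: 0.0428
```

Run:
```python
from h import *
p=snap("wrist","w1.png")
P=L2W([-.094,-.170,.21],O); print(P); go(P,-82.2)
B=loaderboxes((0,1,2))+[((-105,-83,-176,-164,101,133),(0,255,0))]
overlay(p,O,"w1o.png",(0,400,0,640),1.25,B)
```

```text
[ 0.51200736 -0.17770991  0.21      ]
t3.0 tcp [ 0.5151 -0.1718  0.2106] yaw -82.1 q6 0.98 open 0.0426 F [-0.4  0.1  0.8] -> shift [0.004, 0.001, 0.005] turn [-0.1, 0.1, -0.0]
```

View pics/w1o.png

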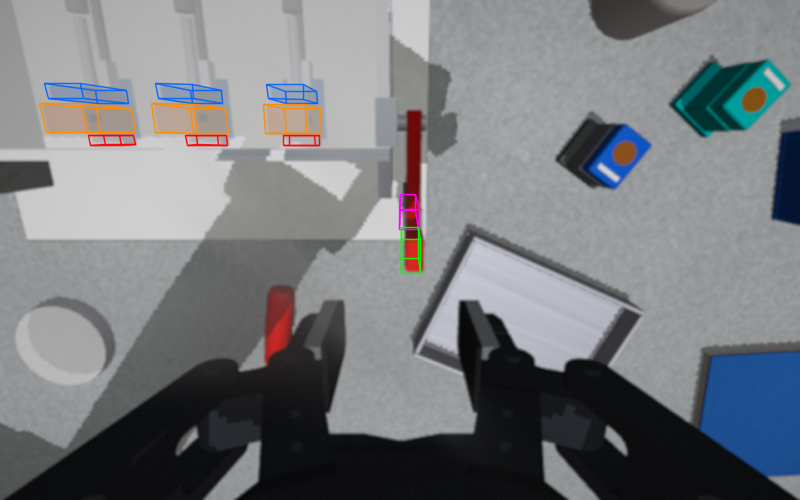

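Run:
```python
from h import *
go(L2W([-.094,-.1705,.14],O),-82.2)
go(L2W([-.094,-.1705,.104],O),-82.2)
```

```text
t3.0 tcp [ 0.5151 -0.1718  0.2106] yaw -82.1 q6 0.98 open 0.0426 F [-0.4  0.1  0.8] -> shift [0.004, 0.071, 0.006] turn [-0.1, 0.1, -0.0]
t3.0 tcp [ 0.5151 -0.1718  0.2106] yaw -82.1 q6 0.98 open 0.0426 F [-0.4  0.1  0.8] -> shift [0.004, 0.107, 0.006] turn [-0.1, 0.1, -0.0]
```

Emit:
arm_command(steps=[[[0.004,0.04,0.006],[0,0.1,0],0.5],[[0.004,0.071,0.006],[0,0.1,0],0.5],[[0.004,0.09,0.006],[0,0.1,0],0.5],[[0.004,0.107,0.006],[0,0.1,0],0.5],[[0.004,0.107,0.006],[0,0.1,0],0.5]])

```text
t: 3.5
tool_pos: [0.509, -0.1793, 0.1004]
tool_rot: [-0.148, 2.156, -2.154]
contact_force: [0.2, -0.0, 0.4]
opening: 0.0431
```

Run:
```python
from h import *
p=snap("wrist","w2.png")
go(L2W([-.094,-.1705,.104],O),-82.2)
```

```text
t3.5 tcp [ 0.5103 -0.1796  0.1024] yaw -82.4 q6 0.96 open 0.0425 F [ 0.1 -0.5  1.5] -> shift [-0.002, -0.002, -0.001] turn [-0.0, -0.2, 0.1]
```

View pics/w2.png

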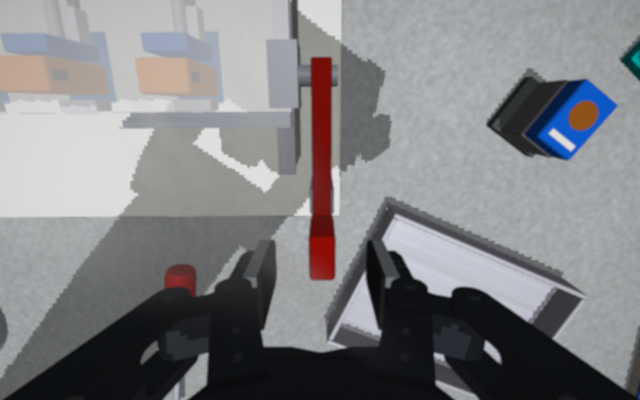

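Emit:
arm_command(steps=[[[-0.002,-0.001,0],[0,0,0],0],[[-0.002,-0.001,0],[0,0,0],0],[[-0.002,-0.001,0],[0,0,0],0],[[-0.002,-0.001,0],[0,0,0],0],[[-0.002,-0.001,0],[0,0,0],0]], force=40)

```text
t: 4.05
tool_pos: [0.513, -0.1795, 0.1051]
tool_rot: [-0.144, 2.151, -2.154]
contact_force: [-1.8, 3.2, 7.3]
opening: 0.0103
```

Run:
```python
from h import *
p=snap("wrist","w3.png")
go(L2W([-.094,-.1705,.134],O),-82.2)
```

```text
t4.1 tcp [ 0.513  -0.1795  0.1051] yaw -82.3 q6 0.96 open 0.0103 F [-3.   2.3  5.7] -> shift [0.001, -0.029, -0.001] turn [-0.1, -0.1, 0.0]
```

View pics/w3.png

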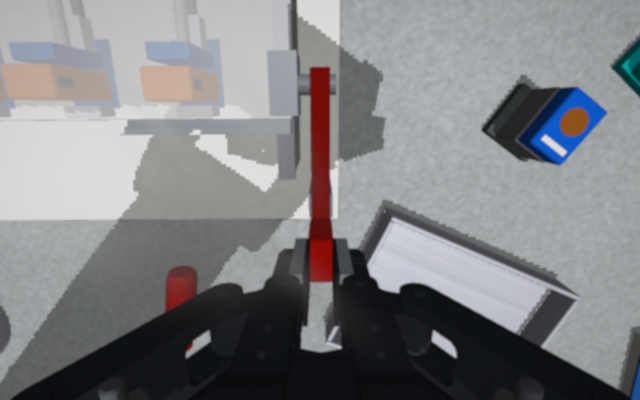

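Emit:
arm_command(steps=[[[-0.003,-0.006,0],[0,0,0],0],[[-0.006,-0.013,0],[0,0,0],0],[[-0.009,-0.019,0],[0,0,0],0],[[-0.013,-0.025,0],[0,0,0],0],[[-0.014,-0.027,0],[0,0,0],0]])

```text
t: 4.6
tool_pos: [0.5282, -0.1771, 0.1321]
tool_rot: [-0.142, 2.15, -2.152]
contact_force: [6.9, 0.5, -9.7]
opening: 0.0104
```

Run:
```python
from h import *
p=snap("wrist","w4.png")
q=snap("scene","s4.png",(130,300,180,380),4)
go(L2W([-.094,-.1705,.134],O),-82.2)
```

```text
t4.7 tcp [ 0.528  -0.1772  0.1318] yaw -82.3 q6 0.98 open 0.0106 F [ 5.1  0.3 -9.3] -> shift [0.016, -0.002, -0.001] turn [-0.1, -0.1, -0.1]
```

View pics/w4.png

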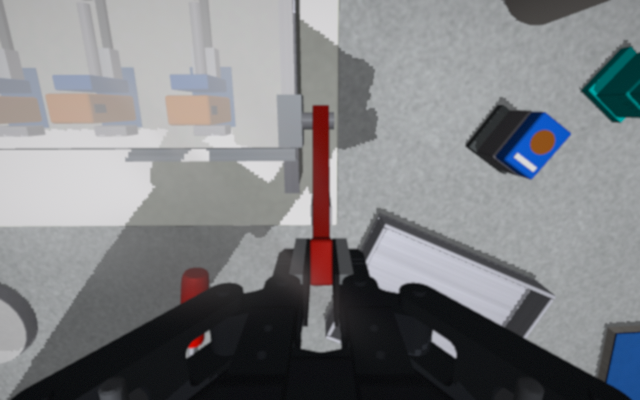

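View pics/s4.png

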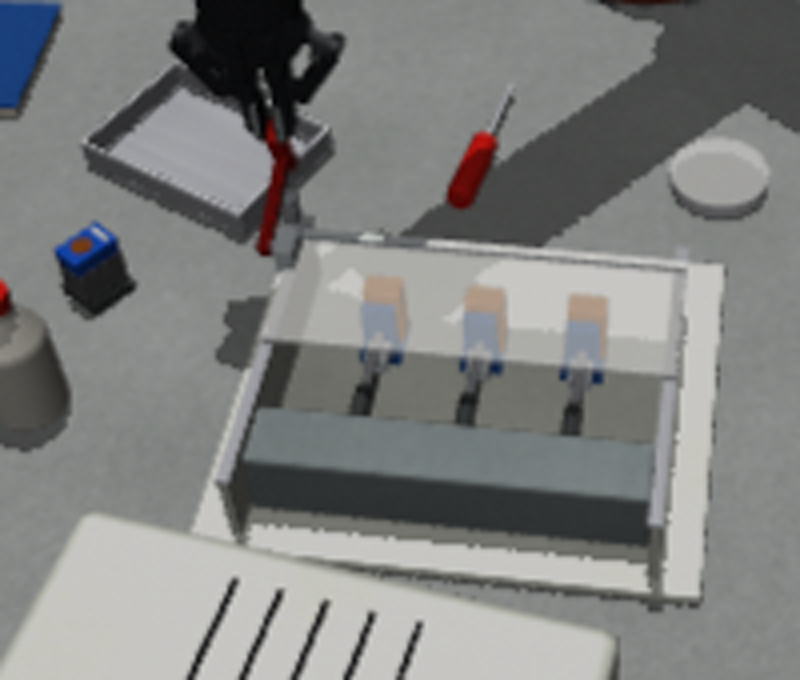

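Emit:
arm_command(steps=[[[-0.015,0,0],[0,0,0],0],[[-0.03,0,0],[0,0,0],0],[[-0.045,0,0],[0,0,0],0],[[-0.06,0,0],[0,0,0],0],[[-0.07,0,0],[0,0,0],0]])

```text
t: 5.2
tool_pos: [0.5977, -0.1676, 0.132]
tool_rot: [-0.145, 2.152, -2.153]
contact_force: [-1.6, 0.6, -2.5]
opening: 0.0102
```

Emit:
arm_command(steps=[[[-0.01,0,0],[0,0,0],0],[[-0.018,0,0],[0,0,0],0],[[-0.026,0,0],[0,0,0],0],[[-0.034,0,0],[0,0,0],0],[[-0.034,0,0],[0,0,0],0]])

```text
t: 5.7
tool_pos: [0.631, -0.1631, 0.1334]
tool_rot: [-0.148, 2.153, -2.154]
contact_force: [-7.7, 0.9, 3.9]
opening: 0.0101
```

Run:
```python
from h import *
p=snap("wrist","w5.png")
q=snap("scene","s5.png",(130,300,180,380),4)
go(L2W([-.094,-.1705,.134],O),-82.2)
print(W2L(ctrl.get_obs()["tool_pos"],O))
```

```text
t5.8 tcp [ 0.6309 -0.1631  0.1332] yaw -82.3 q6 1.07 open 0.0103 F [-7.1  0.3  2.7] -> shift [0.12, -0.0, -0.001] turn [-0.0, -0.1, 0.1]
[ 0.02576074 -0.1717272   0.1332475 ]
```

View pics/w5.png

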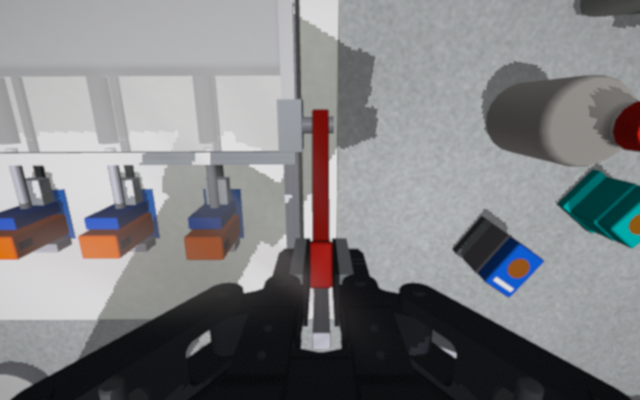

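View pics/s5.png

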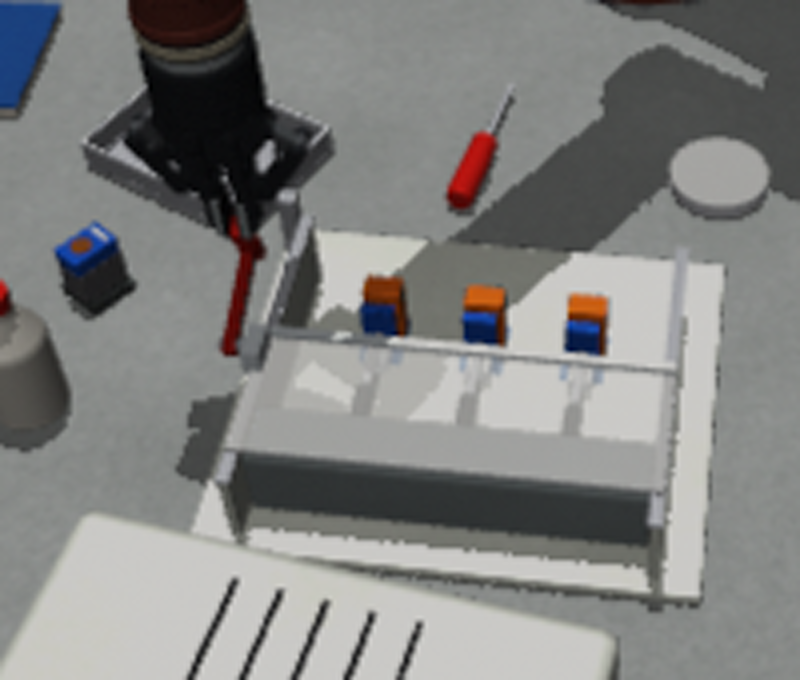

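Emit:
arm_command(steps=[[[0.004,0.01,0],[0,0,0],0],[[0.009,0.022,0],[0,0,0],0],[[0.009,0.022,0],[0,0,0],0.45],[[0.009,0.022,0],[0,0,0],0.45],[[0.009,0.022,0],[0,0,0],0.45]])

```text
t: 6.3
tool_pos: [0.6233, -0.1647, 0.1126]
tool_rot: [-0.144, 2.15, -2.154]
contact_force: [0.5, -1.0, -0.2]
opening: 0.0381
```

Emit:
arm_command(steps=[[[0,-0.03,0],[0,0,0],0.45],[[0,-0.07,0],[0,0,0],0.5],[[0,-0.1,0],[0,0,0],0.6],[[0,-0.1,0],[0,0,0],0.6]])

```text
t: 6.7
tool_pos: [0.6271, -0.1659, 0.2206]
tool_rot: [-0.13, 2.139, -2.154]
contact_force: [0.1, 0.0, 0.9]
opening: 0.051
```

Run:
```python
from h import *
p=snap("wrist","w6.png")
go(L2W([-.009,-.08,.17],O),-82.2)
B=loaderboxes((0,1,2))
overlay(p,O,"w6o.png",(0,400,0,640),1.25,B)
overlay(snap("top"),O,f"t6.png",(120,260,260,420),5,B)
```

```text
t6.8 tcp [ 0.6257 -0.1654  0.2174] yaw -82.3 q6 1.06 open 0.0513 F [-0.3  0.2 -0.6] -> shift [0.03, 0.047, -0.094] turn [-0.3, -0.1, -0.4]
```

View pics/w6o.png

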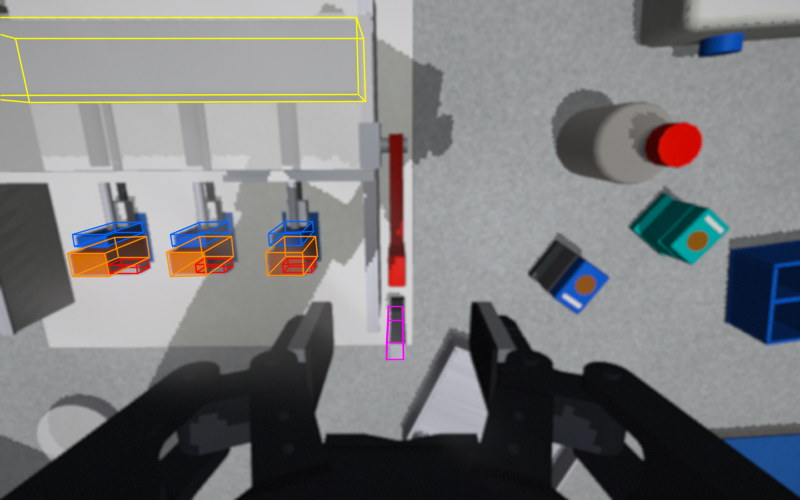

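View pics/t6.png

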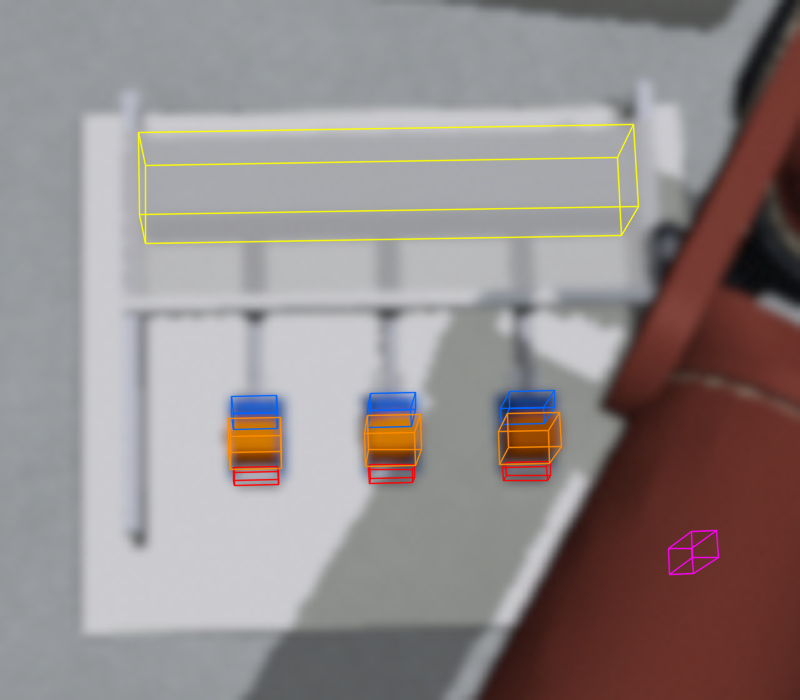

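Emit:
arm_command(steps=[[[0.015,0.01,-0.047],[-0.3,-0.1,-0.4],0.6],[[0.03,0.02,-0.094],[-0.3,-0.1,-0.4],0.6],[[0.03,0.047,-0.094],[-0.3,-0.1,-0.4],0.6],[[0.03,0.047,-0.094],[-0.3,-0.1,-0.4],0.6]])

```text
t: 7.2
tool_pos: [0.5787, -0.074, 0.1613]
tool_rot: [-0.162, 2.161, -2.151]
contact_force: [0.2, -0.2, 0.2]
opening: 0.051
```

Run:
```python
from h import *
go(L2W([-.009,-.08,.038],O),-82.2)
overlay(snap("wrist"),O,"w7.png",(0,400,0,640),1.25,loaderboxes((0,1,2)))
```

```text
t7.2 tcp [ 0.5787 -0.074   0.1613] yaw -82.1 q6 1.18 open 0.0510 F [ 0.2 -0.2  0.2] -> shift [-0.006, 0.123, 0.004] turn [0.3, 0.1, 0.7]
```

View pics/w7.png

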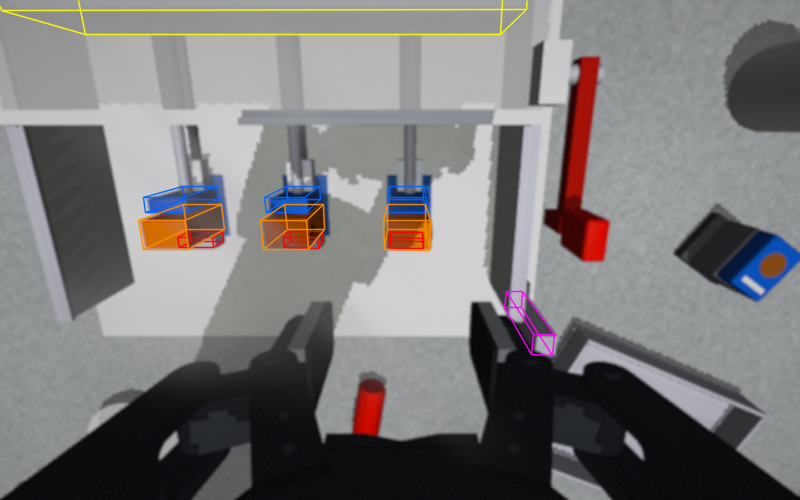

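Emit:
arm_command(steps=[[[-0.006,0.03,0.004],[0.3,0.1,0.7],0.6],[[-0.006,0.06,0.004],[0.3,0.1,0.7],0.6],[[-0.006,0.09,0.004],[0.3,0.1,0.7],0.6],[[-0.006,0.123,0.004],[0.3,0.1,0.7],0.6],[[-0.006,0.123,0.004],[0.3,0.1,0.7],0.6]])

```text
t: 7.75
tool_pos: [0.582, -0.0778, 0.0356]
tool_rot: [-0.15, 2.158, -2.153]
contact_force: [-1.5, 0.3, 0.2]
opening: 0.0511
```

Run:
```python
from h import *
go(L2W([-.009,-.08,.038],O),-82.2)
snap("wrist","w8.png")
```

```text
t7.8 tcp [ 0.582  -0.0778  0.0356] yaw -82.4 q6 1.18 open 0.0511 F [-1.5  0.3  0.2] -> shift [-0.002, -0.002, -0.001] turn [0.1, -0.2, 0.3]
```

View pics/w8.png

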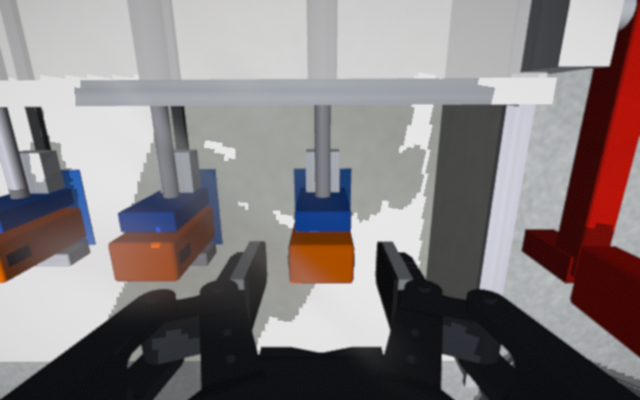

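Plug0 is centred between the fingers (pixel 321,255). Close, then lift.

Emit:
arm_command(steps=[[[-0.002,-0.002,-0.001],[0.1,0,0.3],0],[[-0.002,-0.002,-0.001],[0.1,0,0.3],0],[[-0.002,-0.002,-0.001],[0.1,0,0.3],0],[[-0.002,-0.002,-0.001],[0.1,0,0.3],0]], force=25)

```text
t: 8.2
tool_pos: [0.5881, -0.0775, 0.0433]
tool_rot: [-0.134, 2.146, -2.151]
contact_force: [1.3, 0.3, 5.5]
opening: 0.0282
```

Emit:
arm_command(steps=[[[0,-0.015,0],[0,0,0],0],[[0,-0.04,0],[0,0,0],0],[[0,-0.08,0],[0,0,0],0],[[0,-0.12,0],[0,0,0],0],[[0,-0.125,0],[0,0,0],0]])

```text
t: 8.7
tool_pos: [0.5904, -0.0781, 0.1765]
tool_rot: [-0.122, 2.136, -2.15]
contact_force: [-0.2, -0.3, 0.2]
opening: 0.0281
```

```bash
cat >> h.py <<'E'
TR=[.4189,-.3007,np.radians(-16.5)]
def T2W(x,y,z): return L2W([x,y,z],TR)
E
python3 - <<'E'
from h import *
print(T2W(0,.05,0),T2W(0,0,0),T2W(0,-.05,0))
go(T2W(0,-.05,.165),-16.5)
snap("wrist","w9.png")
E
```

```text
[ 0.43310077 -0.25275901  0.        ] [ 0.4189 -0.3007  0.    ] [ 0.40469923 -0.34864099  0.        ]
t8.7 tcp [ 0.5904 -0.0781  0.1765] yaw -82.4 q6 1.18 open 0.0281 F [-0.2 -0.3  0.2] -> shift [0.22, 0.009, 0.243] turn [-1.0, -65.8, -0.7]
```

View pics/w9.png

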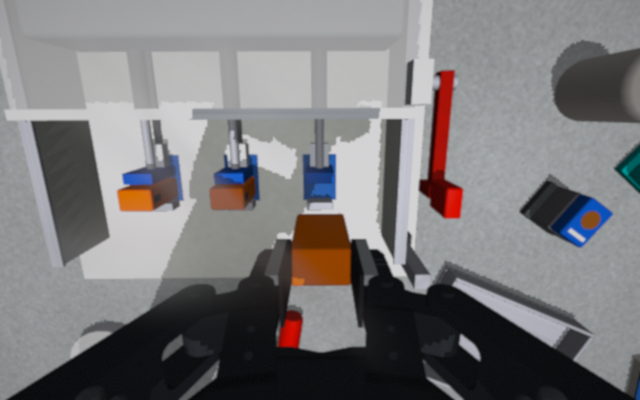

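Run:
```python
from h import *
go(T2W(0,-.052,.165),-82.2)
```

```text
t8.8 tcp [ 0.5895 -0.0779  0.1745] yaw -82.4 q6 1.18 open 0.0278 F [ 1.  -0.5  1.1] -> shift [0.22, 0.007, 0.246] turn [-0.4, -0.2, -1.0]
```

Emit:
arm_command(steps=[[[0.03,0.002,0.034],[0,0,-0.5],0],[[0.066,0.002,0.074],[0,0,-1],0],[[0.1,0.002,0.112],[0,0,-1],0],[[0.133,0.004,0.149],[0,0,-1],0],[[0.167,0.007,0.186],[0,0,-1],0]])

```text
t: 9.25
tool_pos: [0.4497, -0.2813, 0.1651]
tool_rot: [-0.146, 2.147, -2.159]
contact_force: [-0.0, -0.9, -0.1]
opening: 0.0277
```

Run:
```python
from h import *
go(T2W(0,-.052,.12),-82.2)
```

```text
t9.2 tcp [ 0.4497 -0.2813  0.1651] yaw -82.3 q6 0.74 open 0.0277 F [-0.  -0.9 -0.1] -> shift [0.054, 0.046, 0.062] turn [-0.3, -0.1, 0.1]
```

Emit:
arm_command(steps=[[[0.03,0.01,0.035],[0,0,0],0],[[0.054,0.03,0.062],[0,0,0],0],[[0.054,0.046,0.062],[0,0,0],0],[[0.054,0.046,0.062],[0,0,0],0],[[0.054,0.046,0.062],[0,0,0],0]])

```text
t: 9.75
tool_pos: [0.4043, -0.3489, 0.1186]
tool_rot: [-0.148, 2.149, -2.156]
contact_force: [-0.7, -0.3, 1.1]
opening: 0.0278
```

Run:
```python
from h import *
go(T2W(0,-.052,.038),-82.2)
overlay(snap("wrist"),TR,"w10.png",(0,400,0,640),1.25,[((-65,65,-90,90,0,30),(0,255,0))])
```

```text
t9.8 tcp [ 0.4043 -0.3489  0.1186] yaw -82.3 q6 0.59 open 0.0278 F [-0.7 -0.3  1.1] -> shift [0.0, 0.081, 0.001] turn [-0.2, -0.1, 0.2]
```

View pics/w10.png

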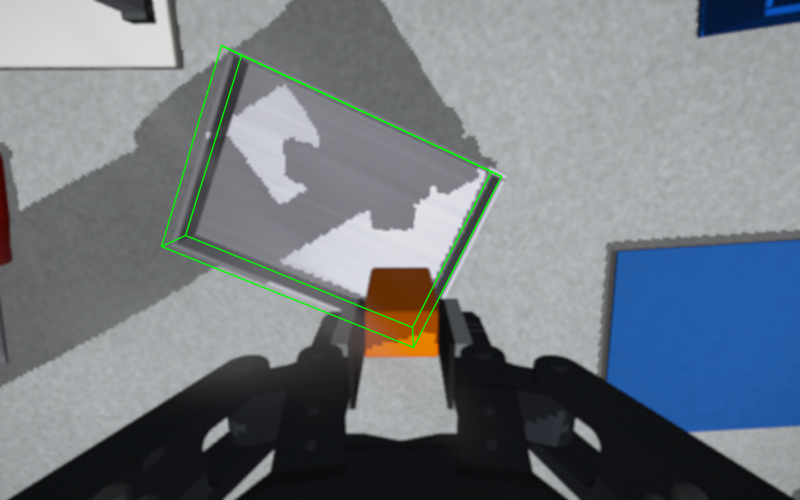

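Emit:
arm_command(steps=[[[0,0.03,0.001],[0,0,0],0],[[0,0.055,0.001],[0,0,0],0],[[0,0.07,0.001],[0,0,0],0],[[0,0.081,0.001],[0,0,0],0],[[0,0.081,0.001],[0,0,0],0]])

```text
t: 10.3
tool_pos: [0.4049, -0.3497, 0.0376]
tool_rot: [-0.15, 2.149, -2.156]
contact_force: [0.7, 0.4, -0.7]
opening: 0.0279
```

Emit:
arm_command(steps=[[[0,0,0],[0,0,0],0.42],[[0,0,0],[0,0,0],0.42],[[0,0,0],[0,0,0],0.42],[[0,-0.03,0],[0,0,0],0.42],[[0,-0.07,0],[0,0,0],0.42]])

```text
t: 10.8
tool_pos: [0.4038, -0.3481, 0.1064]
tool_rot: [-0.153, 2.154, -2.153]
contact_force: [-0.4, -0.5, 0.7]
opening: 0.0359
```

Emit:
arm_command(steps=[[[0,-0.05,0],[0,0,0],0.6],[[0,-0.06,0],[0,0,0],0.6],[[0,-0.06,0],[0,0,0],0.6]])

```text
t: 11.1
tool_pos: [0.4056, -0.3498, 0.1705]
tool_rot: [-0.148, 2.146, -2.157]
contact_force: [0.3, 0.6, 0.0]
opening: 0.0508
```

Run:
```python
from h import *
go(L2W([-.009,0,.17],O),-82.2)
snap("wrist","w11.png")
```

```text
t11.1 tcp [ 0.4056 -0.3498  0.1705] yaw -82.2 q6 0.59 open 0.0508 F [0.3 0.6 0. ] -> shift [-0.214, -0.002, -0.326] turn [-0.3, -0.0, 0.1]
```

View pics/w11.png

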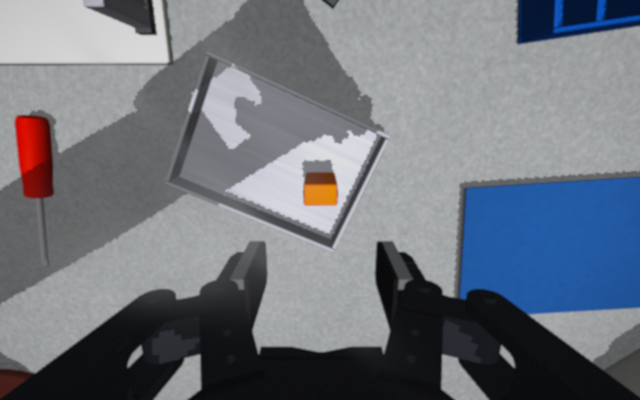

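Emit:
arm_command(steps=[[[-0.027,0,-0.041],[0,0,0],0.6],[[-0.054,0,-0.082],[0,0,0],0.6],[[-0.08,0,-0.122],[0,0,0],0.6],[[-0.107,0,-0.163],[0,0,0],0.6],[[-0.134,0,-0.204],[0,0,0],0.6]])

```text
t: 11.65
tool_pos: [0.5086, -0.126, 0.1639]
tool_rot: [-0.155, 2.155, -2.155]
contact_force: [-0.1, -0.3, 0.1]
opening: 0.0515
```

Emit:
arm_command(steps=[[[-0.027,0,-0.041],[0,0,0],0.6],[[-0.054,0,-0.08],[0,0,0],0.6],[[-0.075,0,-0.11],[0,0,0],0.6],[[-0.078,0,-0.116],[0,0,0],0.6],[[-0.078,0,-0.116],[0,0,0],0.6]])

```text
t: 12.15
tool_pos: [0.569, 0.0005, 0.1608]
tool_rot: [-0.162, 2.157, -2.155]
contact_force: [-0.4, 0.6, 0.6]
opening: 0.0514
```

Run:
```python
from h import *
go(L2W([-.009,0,.037],O),-82.2)
overlay(snap("wrist"),O,"w12.png",(0,400,0,640),1.25,loaderboxes((1,2)))
```

```text
t12.2 tcp [5.690e-01 5.000e-04 1.608e-01] yaw -82.1 q6 1.30 open 0.0514 F [-0.4  0.6  0.6] -> shift [-0.006, 0.124, -0.001] turn [0.1, 0.1, 0.7]
```

View pics/w12.png

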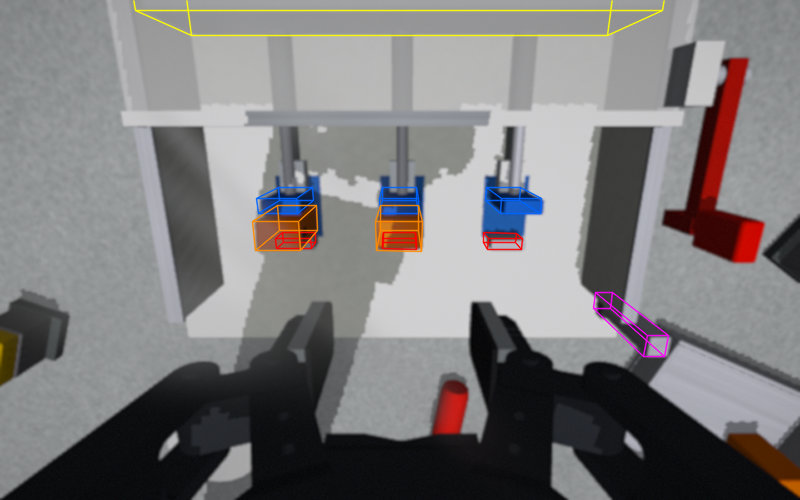

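Emit:
arm_command(steps=[[[-0.006,0.03,-0.001],[0.1,0.1,0.7],0.6],[[-0.006,0.06,-0.001],[0.1,0.1,0.7],0.6],[[-0.006,0.09,-0.001],[0.1,0.1,0.7],0.6],[[-0.006,0.122,-0.001],[0.1,0.1,0.7],0.6],[[-0.006,0.122,-0.001],[0.1,0.1,0.7],0.6]])

```text
t: 12.7
tool_pos: [0.5679, 0.0001, 0.0332]
tool_rot: [-0.155, 2.16, -2.157]
contact_force: [-1.2, 0.7, -1.3]
opening: 0.0509
```

Emit:
arm_command(steps=[[[-0.001,0,0],[0,0,0],0],[[-0.001,0,0],[0,0,0],0],[[-0.001,0,0],[0,0,0],0],[[-0.001,0,0],[0,0,0],0]], force=25)

```text
t: 13.1
tool_pos: [0.57, -0.0001, 0.0348]
tool_rot: [-0.151, 2.158, -2.156]
contact_force: [0.7, -0.1, -0.1]
opening: 0.0289
```

Emit:
arm_command(steps=[[[0,-0.015,0],[0,0,0],0],[[0,-0.04,0],[0,0,0],0],[[0,-0.08,0],[0,0,0],0],[[0,-0.12,0],[0,0,0],0],[[0,-0.125,0],[0,0,0],0]])

```text
t: 13.6
tool_pos: [0.5754, -0.0005, 0.169]
tool_rot: [-0.137, 2.148, -2.152]
contact_force: [0.2, 0.3, 0.2]
opening: 0.029
```

Run:
```python
from h import *
go(T2W(0,0.003,.17),-82.2)
snap("wrist","w13.png")
```

```text
t13.6 tcp [ 5.754e-01 -5.000e-04  1.690e-01] yaw -82.4 q6 1.31 open 0.0290 F [0.2 0.3 0.2] -> shift [0.194, -0.001, 0.274] turn [-0.1, -0.2, -0.3]
```

View pics/w13.png

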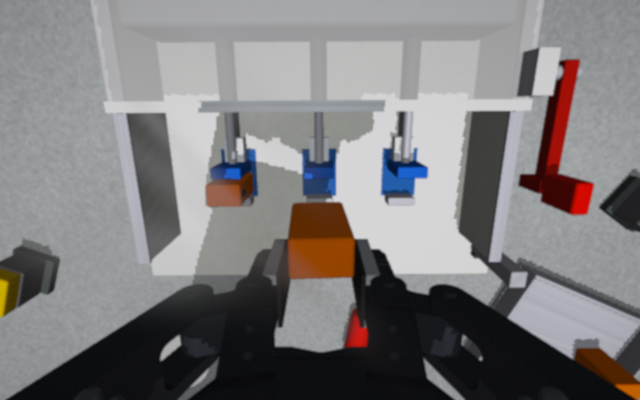

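Emit:
arm_command(steps=[[[0.024,0,0.034],[0,0,0],0],[[0.05,0,0.071],[0,0,0],0],[[0.077,0,0.109],[0,0,0],0],[[0.104,0,0.147],[0,0,0],0],[[0.13,0,0.184],[0,0,0],0]])

```text
t: 14.15
tool_pos: [0.4683, -0.2009, 0.1663]
tool_rot: [-0.141, 2.151, -2.153]
contact_force: [-0.3, -0.8, -0.1]
opening: 0.0297
```

Run:
```python
from h import *
go(T2W(0.003,0.005,.11),-82.2)
```

```text
t14.2 tcp [ 0.4683 -0.2009  0.1663] yaw -82.4 q6 0.89 open 0.0297 F [-0.3 -0.8 -0.1] -> shift [0.057, 0.056, 0.089] turn [-0.1, -0.2, -0.1]
```

Emit:
arm_command(steps=[[[0.025,0.01,0.04],[0,0,0],0],[[0.05,0.02,0.078],[0,0,0],0],[[0.057,0.04,0.089],[0,0,0],0],[[0.057,0.056,0.089],[0,0,0],0],[[0.057,0.056,0.089],[0,0,0],0]])

```text
t: 14.65
tool_pos: [0.4218, -0.2945, 0.1067]
tool_rot: [-0.146, 2.159, -2.149]
contact_force: [0.2, 1.4, 0.2]
opening: 0.0293
```

Run:
```python
from h import *
go(T2W(0.003,0.005,.029),-82.2)
snap("wrist","w14.png")
```

```text
t14.7 tcp [ 0.4218 -0.2945  0.1067] yaw -82.4 q6 0.68 open 0.0293 F [0.2 1.4 0.2] -> shift [-0.001, 0.078, 0.003] turn [0.3, -0.2, 0.1]
```

View pics/w14.png

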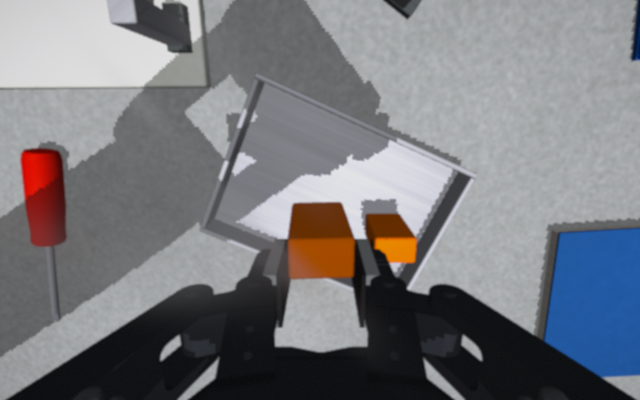

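Emit:
arm_command(steps=[[[-0.001,0.02,-0.005],[0,0,0],0],[[-0.001,0.05,-0.005],[0,0,0],0],[[-0.001,0.066,-0.005],[0,0,0],0],[[-0.001,0.077,-0.005],[0,0,0],0],[[-0.001,0.077,-0.005],[0,0,0],0]])

```text
t: 15.2
tool_pos: [0.4231, -0.2882, 0.0305]
tool_rot: [-0.148, 2.157, -2.148]
contact_force: [0.3, 0.7, -0.1]
opening: 0.0293
```

Emit:
arm_command(steps=[[[0,0,0],[0,0,0],0.41],[[0,0,0],[0,0,0],0.41],[[0,0,0],[0,0,0],0.41],[[0,-0.03,0],[0,0,0],0.41],[[0,-0.07,0],[0,0,0],0.41]])

```text
t: 15.7
tool_pos: [0.4218, -0.2872, 0.0994]
tool_rot: [-0.152, 2.162, -2.146]
contact_force: [0.4, -0.1, 0.2]
opening: 0.0349
```

Emit:
arm_command(steps=[[[0,-0.05,0],[0,0,0],0.6],[[0,-0.06,0],[0,0,0],0.6],[[0,-0.06,0],[0,0,0],0.6]])

```text
t: 16.0
tool_pos: [0.4239, -0.2893, 0.1634]
tool_rot: [-0.146, 2.154, -2.149]
contact_force: [0.6, -0.8, 0.5]
opening: 0.0515
```

Run:
```python
from h import *
go(L2W([-.009,0.08,.17],O),-82.2)
snap("wrist","w15.png")
```

```text
t16.0 tcp [ 0.4239 -0.2893  0.1634] yaw -82.3 q6 0.69 open 0.0515 F [ 0.6 -0.8  0.5] -> shift [-0.187, -0.006, -0.349] turn [0.1, -0.1, 0.0]
```

View pics/w15.png

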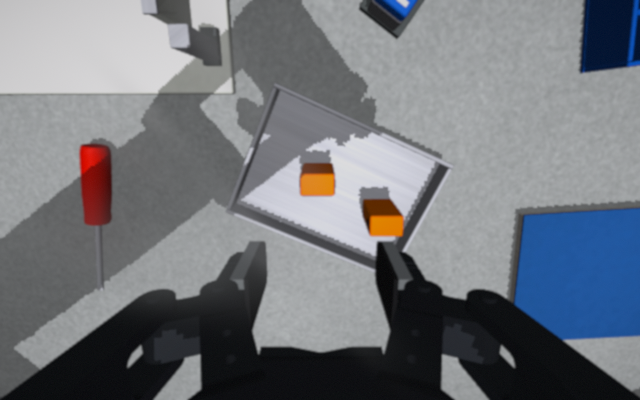

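Two plugs stand in the tray (317,180 and 383,217). Next plug2.

Emit:
arm_command(steps=[[[-0.023,-0.003,-0.043],[0,0,0],0.6],[[-0.046,-0.006,-0.086],[0,0,0],0.6],[[-0.069,-0.006,-0.129],[0,0,0],0.6],[[-0.092,-0.006,-0.172],[0,0,0],0.6],[[-0.115,-0.006,-0.215],[0,0,0],0.6]])

```text
t: 16.55
tool_pos: [0.5066, -0.0575, 0.1647]
tool_rot: [-0.153, 2.163, -2.148]
contact_force: [1.6, -0.3, -0.2]
opening: 0.0512
```

Emit:
arm_command(steps=[[[-0.023,0,-0.043],[0,0,0],0.6],[[-0.046,0,-0.086],[0,0,0],0.6],[[-0.065,0,-0.12],[0,0,0],0.6],[[-0.07,0,-0.128],[0,0,0],0.6],[[-0.07,0,-0.128],[0,0,0],0.6]])

```text
t: 17.05
tool_pos: [0.5577, 0.0798, 0.1626]
tool_rot: [-0.161, 2.163, -2.148]
contact_force: [-0.3, 0.6, -0.0]
opening: 0.051
```

Run:
```python
from h import *
go(L2W([-.009,0.08,.037],O),-82.2)
overlay(snap("wrist"),O,"w16.png",(0,400,0,640),1.25,loaderboxes((2,)))
```

```text
t17.1 tcp [0.5577 0.0798 0.1626] yaw -82.2 q6 1.44 open 0.0510 F [-0.3  0.6 -0. ] -> shift [-0.006, 0.126, -0.0] turn [0.4, 0.0, 0.6]
```

View pics/w16.png

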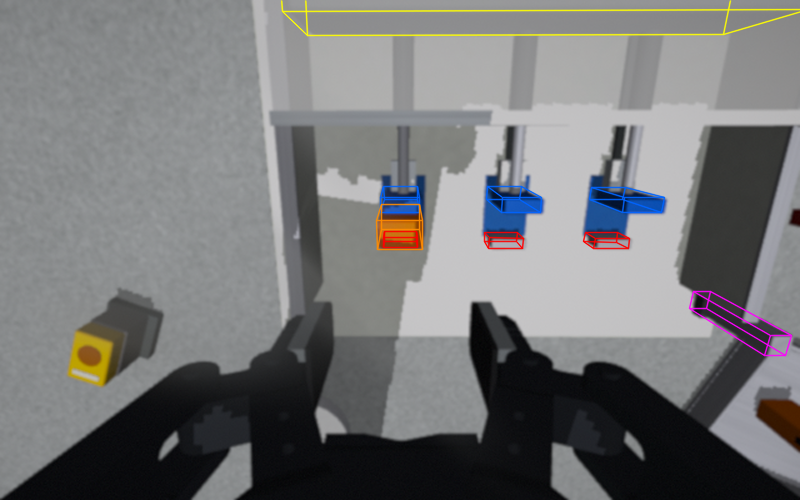

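Emit:
arm_command(steps=[[[-0.006,0.03,0],[0.3,0,0.6],0.6],[[-0.006,0.06,0],[0.3,0,0.6],0.6],[[-0.006,0.09,0],[0.3,0,0.6],0.6],[[-0.006,0.124,0],[0.3,0,0.6],0.6],[[-0.006,0.124,0],[0.3,0,0.6],0.6]])

```text
t: 17.6
tool_pos: [0.5565, 0.0782, 0.0328]
tool_rot: [-0.157, 2.161, -2.156]
contact_force: [-1.4, 0.6, -0.8]
opening: 0.0516
```

Emit:
arm_command(steps=[[[-0.001,0,0],[0,0,0],0],[[-0.001,0,0],[0,0,0],0],[[-0.001,0,0],[0,0,0],0],[[-0.001,0,0],[0,0,0],0]], force=25)

```text
t: 18.0
tool_pos: [0.5588, 0.0782, 0.0345]
tool_rot: [-0.154, 2.159, -2.155]
contact_force: [-0.4, 0.5, 0.0]
opening: 0.0296
```

Emit:
arm_command(steps=[[[0,-0.015,0],[0,0,0],0],[[0,-0.04,0],[0,0,0],0],[[0,-0.08,0],[0,0,0],0],[[0,-0.12,0],[0,0,0],0],[[0,-0.125,0],[0,0,0],0]])

```text
t: 18.5
tool_pos: [0.5644, 0.0783, 0.1686]
tool_rot: [-0.139, 2.152, -2.149]
contact_force: [-0.2, -0.6, 0.9]
opening: 0.0295
```

Run:
```python
from h import *
go(T2W(0.006,0.062,.17),-82.2)
snap("wrist","w17.png")
```

```text
t18.5 tcp [0.5644 0.0783 0.1686] yaw -82.4 q6 1.44 open 0.0295 F [-0.2 -0.6  0.9] -> shift [0.164, -0.002, 0.302] turn [0.1, -0.2, -0.2]
```

View pics/w17.png

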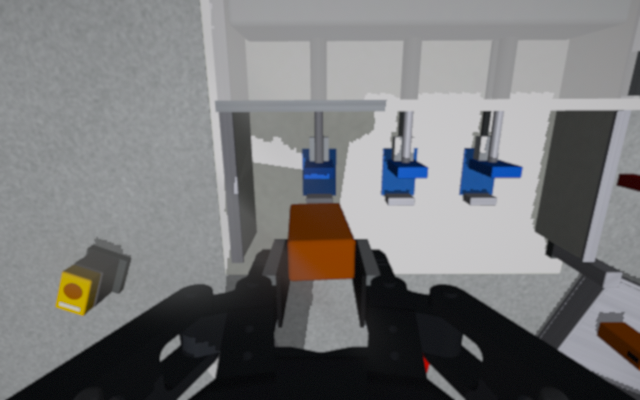

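Emit:
arm_command(steps=[[[0.02,0,0.037],[0,0,0],0],[[0.042,0,0.077],[0,0,0],0],[[0.064,0,0.118],[0,0,0],0],[[0.086,0,0.159],[0,0,0],0],[[0.108,0,0.2],[0,0,0],0]])

```text
t: 19.05
tool_pos: [0.4816, -0.1355, 0.1657]
tool_rot: [-0.144, 2.154, -2.15]
contact_force: [0.9, -0.7, -0.6]
opening: 0.0294
```

Run:
```python
from h import *
go(T2W(0.006,0.062,.11),-82.2)
```

```text
t19.1 tcp [ 0.4816 -0.1355  0.1657] yaw -82.3 q6 1.01 open 0.0294 F [ 0.9 -0.7 -0.6] -> shift [0.053, 0.055, 0.101] turn [0.1, -0.1, -0.0]
```

Emit:
arm_command(steps=[[[0.023,0,0.043],[0,0,0],0],[[0.045,0.01,0.085],[0,0,0],0],[[0.053,0.03,0.101],[0,0,0],0],[[0.053,0.055,0.101],[0,0,0],0],[[0.053,0.055,0.101],[0,0,0],0]])

```text
t: 19.55
tool_pos: [0.4394, -0.241, 0.106]
tool_rot: [-0.149, 2.164, -2.147]
contact_force: [-0.7, 0.1, -0.5]
opening: 0.0295
```

Run:
```python
from h import *
go(T2W(0.006,0.062,.031),-82.2)
snap("wrist","w18.png")
```

```text
t19.6 tcp [ 0.4394 -0.241   0.106 ] yaw -82.4 q6 0.79 open 0.0295 F [-0.7  0.1 -0.5] -> shift [-0.003, 0.075, 0.003] turn [0.5, -0.2, 0.3]
```

View pics/w18.png

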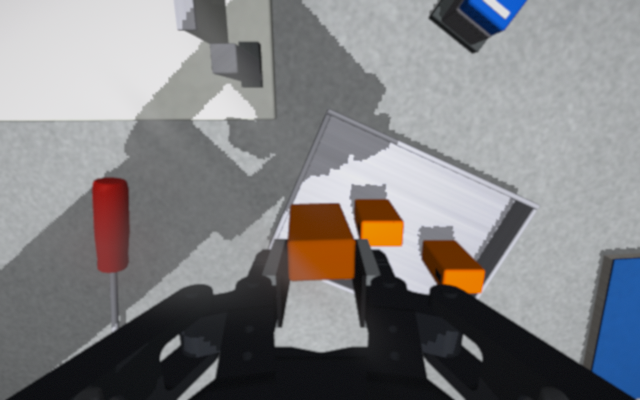

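Run:
```python
from h import *
go(T2W(0.030,0.045,.028),-82.2)
```

```text
t19.6 tcp [ 0.4407 -0.2414  0.1081] yaw -82.4 q6 0.79 open 0.0294 F [-0.4  0.5  0.9] -> shift [-0.016, 0.08, 0.028] turn [0.3, -0.2, 0.2]
```

Emit:
arm_command(steps=[[[-0.016,0,0.028],[0,0,0],0],[[-0.016,0.03,0.028],[0,0,0],0],[[-0.016,0.06,0.028],[0,0,0],0],[[-0.016,0.079,0.028],[0,0,0],0],[[-0.016,0.079,0.028],[0,0,0],0]])

```text
t: 20.1
tool_pos: [0.4588, -0.2647, 0.0269]
tool_rot: [-0.153, 2.165, -2.145]
contact_force: [-1.1, -0.1, -1.0]
opening: 0.0292
```

Emit:
arm_command(steps=[[[0,0,0],[0,0,0],0.41],[[0,0,0],[0,0,0],0.41],[[0,0,0],[0,0,0],0.41],[[0,-0.03,0],[0,0,0],0.41],[[0,-0.07,0],[0,0,0],0.41]])

```text
t: 20.6
tool_pos: [0.458, -0.2642, 0.0963]
tool_rot: [-0.157, 2.169, -2.144]
contact_force: [0.3, 0.2, 1.0]
opening: 0.035
```

Emit:
arm_command(steps=[[[0,-0.05,0],[0,0,0],0.6],[[0,-0.08,0],[0,0,0],0.6],[[0,-0.08,0],[0,0,0],0.6]])

```text
t: 20.9
tool_pos: [0.4622, -0.2677, 0.1845]
tool_rot: [-0.145, 2.154, -2.149]
contact_force: [-0.2, -0.1, 0.3]
opening: 0.0512
```

Run:
```python
from h import *
p=snap("wrist","w19.png")
t=snap("top","t19.png",(120,320,200,500),2.6); s=snap("scene")
go(L2W([-.009,0.08,.17],O),-82.2)
for n in("sample1_center","sample3_center"):
    for im,z in((t,.028),(s,.028)): print(n,[(ray(im,d["position"],z).round(4).tolist(),round(d["confidence"],2)) for d in ctrl.boxes_of(im,n)[:3]])
```

```text
t21.1 tcp [ 0.4587 -0.265   0.1763] yaw -82.3 q6 0.77 open 0.0515 F [-0.5  0.2  0.1] -> shift [-0.149, 0.009, -0.329] turn [0.7, -0.1, 0.5]
sample1_center [([0.6604, -0.4129, 0.028], 0.54), ([0.617, 0.0072, 0.028], 0.54), ([0.5857, -0.3151, 0.028], 0.49)]
sample1_center [([0.649, -0.418, 0.028], 0.65), ([0.5937, -0.3293, 0.028], 0.63), ([0.5824, -0.1915, 0.028], 0.59)]
sample3_center [([0.4216, 0.3022, 0.028], 0.69)]
sample3_center [([0.4369, 0.3017, 0.028], 0.58)]
```

View pics/w19.png

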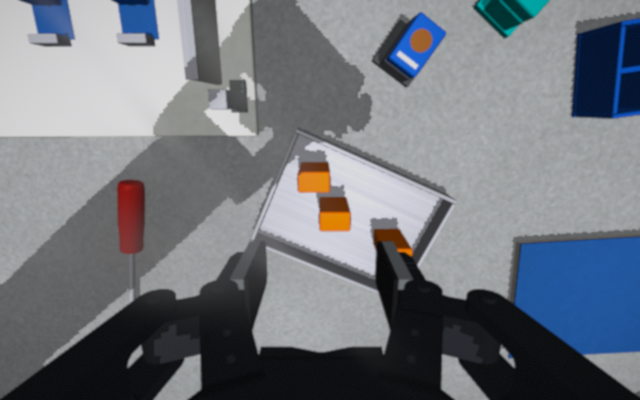

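View pics/t19.png

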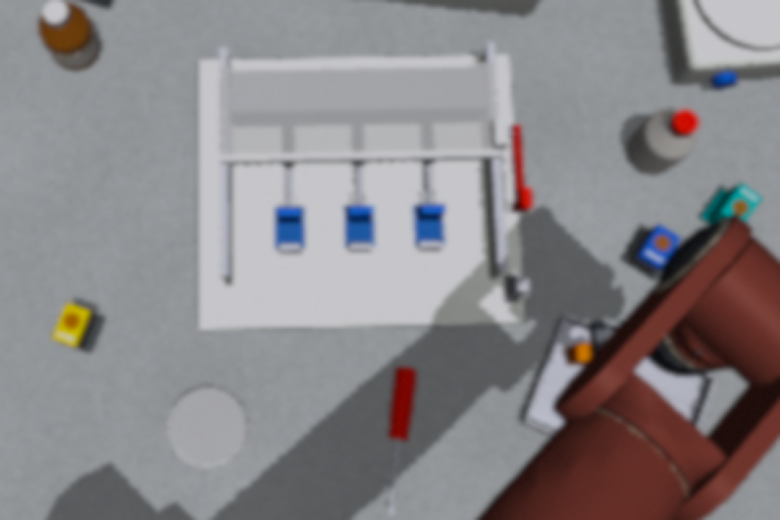

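Run:
```python
from h import *
t=snap("top"); s=snap("scene")
for n in("wash",):
    for im in(t,s): print(n,[(ray(im,d["position"],.06).round(4).tolist(),round(d["confidence"],2)) for d in ctrl.boxes_of(im,n)[:3]])
go([.59,-.33,.2],-123)
```

```text
wash [([0.7093, -0.3232, 0.06], 0.83)]
wash [([0.7282, -0.3262, 0.06], 0.95)]
t21.4 tcp [ 0.4586 -0.2649  0.1755] yaw -82.3 q6 0.77 open 0.0510 F [ 0.6 -0.1  0.2] -> shift [-0.121, -0.027, 0.082] turn [0.5, 40.7, 0.8]
```

Emit:
arm_command(steps=[[[-0.03,-0.027,0.02],[0,8,0],0.7],[[-0.06,-0.027,0.04],[0,16,0],0.7],[[-0.09,-0.027,0.06],[0,24,0],0.7],[[-0.121,-0.027,0.082],[0,32,0],0.7],[[-0.121,-0.027,0.082],[0,40.5,0],0.7]])

```text
t: 21.95
tool_pos: [0.5921, -0.3315, 0.1976]
tool_rot: [-0.545, -1.895, 1.879]
contact_force: [-1.1, -0.2, 0.5]
opening: 0.0598
```

Emit:
arm_command(steps=[[[0,0,0],[0,0,0],0.7],[[0,0,0],[0,0,0],0.7]])

```text
t: 22.15
tool_pos: [0.5919, -0.3313, 0.1966]
tool_rot: [-0.541, -1.897, 1.88]
contact_force: [-0.9, 0.2, 0.3]
opening: 0.06
```

Run:
```python
from h import *
go([.59,-.33,.2],-123)
p=snap("wrist","w20.png")
np.save("w20.npy",p,allow_pickle=True)
```

```text
t22.1 tcp [ 0.5919 -0.3313  0.1966] yaw -122.9 q6 1.52 open 0.0600 F [-0.9  0.2  0.3] -> shift [0.002, -0.003, -0.0] turn [0.2, 0.1, 1.1]
```

View pics/w20.png

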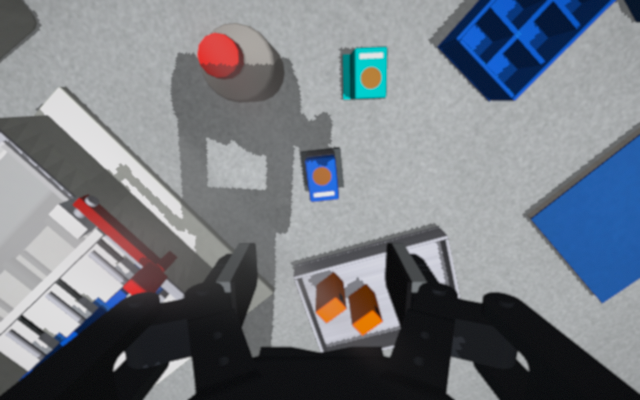

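```bash
cat >> h.py <<'E'
def cap(p,color,near=None,z=.056):
    hsv=cv2.cvtColor(p["img"],cv2.COLOR_RGB2HSV)
    lo,hi={"blue":((108,120,60),(128,255,255)),"yellow":((22,140,90),(32,255,255))}[color]
    m=cv2.inRange(hsv,lo,hi); m=cv2.morphologyEx(m,cv2.MORPH_CLOSE,np.ones((15,15),np.uint8))
    out=[]
    for c in cv2.findContours(m,cv2.RETR_EXTERNAL,cv2.CHAIN_APPROX_NONE)[0]:
        if cv2.contourArea(c)<60: continue
        W=np.array([ray(p,(a[0][1],a[0][0]),z)[:2] for a in c])
        r=cv2.minAreaRect((W*1000).astype(np.float32))
        b=cv2.boxPoints(r); e=b[1]-b[0];f=b[2]-b[1]
        l=e if np.linalg.norm(e)>np.linalg.norm(f) else f
        out.append((np.array(r[0])/1000,np.degrees(np.arctan2(l[1],l[0]))%180,sorted(r[1])))
    if near is not None: out.sort(key=lambda a:np.linalg.norm(a[0]-near))
    return out
E
python3 - <<'E'
from h import *
p=np.load("w20.npy",allow_pickle=True).item()
for c in cap(p,"blue",[.59,-.33])[:3]: print(c)
E
```

```text
(array([ 0.59170062, -0.33210822]), np.float32(153.41869), [29.515840530395508, 44.034141540527344])
(array([ 0.61273102, -0.54695099]), np.float32(105.66312), [87.79194641113281, 120.45227813720703])
(array([ 0.38665225, -0.55587897]), np.float32(11.434858), [118.07794952392578, 141.32643127441406])
```

Run:
```python
from h import *
go([.5917,-.3321,.1],-116.6)
go([.5917,-.3321,.018],-116.6)
```

```text
t22.2 tcp [ 0.5918 -0.3313  0.1971] yaw -123.0 q6 1.52 open 0.0597 F [-0.1  0.6 -0.1] -> shift [-0.002, 0.097, 0.001] turn [0.3, -6.4, 1.1]
t22.2 tcp [ 0.5918 -0.3313  0.1971] yaw -123.0 q6 1.52 open 0.0597 F [-0.1  0.6 -0.1] -> shift [-0.004, 0.179, 0.001] turn [0.3, -6.4, 1.1]
```

Emit:
arm_command(steps=[[[-0.002,0.03,0.001],[0.3,-6.4,1.1],0.75],[[-0.002,0.06,0.001],[0.3,-6.4,1.1],0.75],[[-0.002,0.085,0.001],[0.3,-6.4,1.1],0.75],[[-0.002,0.097,0.001],[0.3,-6.4,1.1],0.75],[[-0.002,0.097,0.001],[0.3,-6.4,1.1],0.75]])

```text
t: 22.7
tool_pos: [0.59, -0.3309, 0.0982]
tool_rot: [-0.459, -1.963, 1.962]
contact_force: [0.3, 0.3, 0.4]
opening: 0.0635
```

Run:
```python
from h import *
p=snap("wrist","w21.png")
for c in cap(p,"blue",[.59,-.33])[:1]: print(c)
go([.5917,-.3321,.018],-116.6)
```

```text
(array([ 0.59223059, -0.33235785]), np.float32(153.45284), [28.975236892700195, 43.7212028503418])
t22.8 tcp [ 0.5911 -0.3317  0.1002] yaw -116.5 q6 1.41 open 0.0644 F [ 1.3 -0.1 -0.3] -> shift [-0.001, 0.082, 0.0] turn [-0.0, 0.1, 0.0]
```

View pics/w21.png

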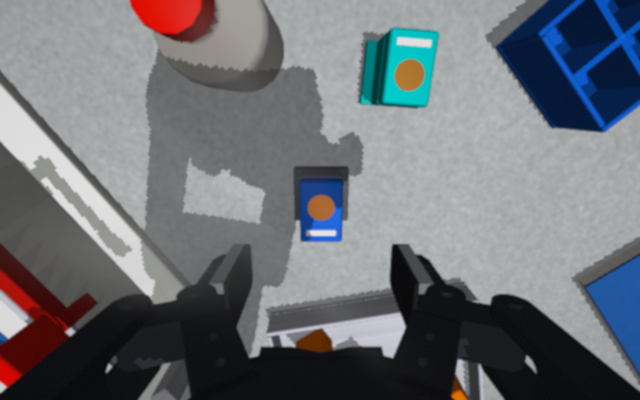

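Emit:
arm_command(steps=[[[-0.001,0.025,0.001],[0,0,0],0.75],[[-0.001,0.05,0.001],[0,0,0],0.75],[[-0.001,0.07,0.001],[0,0,0],0.75],[[-0.001,0.081,0.001],[0,0,0],0.75],[[-0.001,0.081,0.001],[0,0,0],0.75]])

```text
t: 23.25
tool_pos: [0.5912, -0.3329, 0.0189]
tool_rot: [-0.461, -1.963, 1.964]
contact_force: [0.2, 0.3, -1.0]
opening: 0.0639
```

Run:
```python
from h import *
p=snap("wrist","w22.png")
go([.592,-.3323,.018],-116.6)
```

```text
t23.3 tcp [ 0.592  -0.3334  0.0202] yaw -116.5 q6 1.41 open 0.0639 F [ 0.3 -0.2  0.1] -> shift [0.0, 0.002, -0.001] turn [-0.0, 0.1, -0.0]
```

View pics/w22.png

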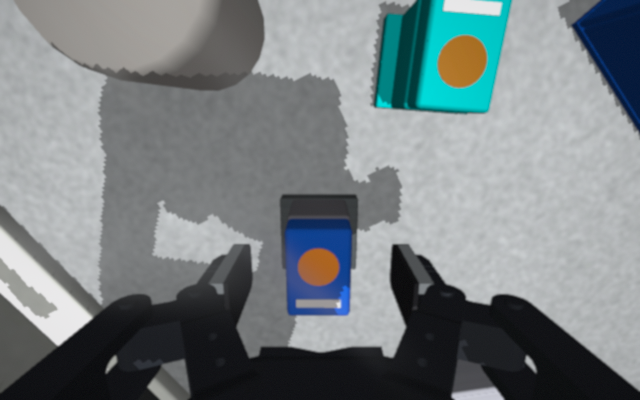

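Emit:
arm_command(steps=[[[0,0.001,-0.001],[0,0,0],0],[[0,0.001,-0.001],[0,0,0],0],[[0,0.001,-0.001],[0,0,0],0],[[0,0.001,-0.001],[0,0,0],0],[[0,0.001,-0.001],[0,0,0],0]], force=60)

```text
t: 23.8
tool_pos: [0.5939, -0.3331, 0.0213]
tool_rot: [-0.467, -1.964, 1.967]
contact_force: [0.6, 1.0, 6.3]
opening: 0.0284
```

Run:
```python
from h import *
go([.592,-.3323,.018],-116.6)
```

```text
t23.8 tcp [ 0.5939 -0.3331  0.0213] yaw -116.5 q6 1.41 open 0.0284 F [0.6 1.  6.3] -> shift [0.002, 0.003, 0.0] turn [-0.1, 0.1, -0.2]
```

Emit:
arm_command(steps=[[[0,-0.02,0],[0,0,0],0],[[0,-0.06,0],[0,0,0],0],[[0,-0.1,0],[0,0,0],0],[[0,-0.145,0],[0,0,0],0],[[0,-0.175,0],[0,0,0],0]])

```text
t: 24.3
tool_pos: [0.5937, -0.3331, 0.1995]
tool_rot: [-0.469, -1.963, 1.97]
contact_force: [0.7, 0.7, -1.5]
opening: 0.0283
```

Run:
```python
from h import *
go(L2W([-.012,-.08,.2],O),-82.2)
p=snap("wrist","w23.png")
o=ctrl.get_obs();print(cap(p,"blue",o["tool_pos"][:2],z=o["tool_pos"][2]+.035)[0])
```

```text
t24.3 tcp [ 0.5937 -0.3331  0.1995] yaw -116.5 q6 1.41 open 0.0283 F [ 0.7  0.7 -1.5] -> shift [0.125, -0.002, -0.223] turn [-0.2, -34.3, -0.3]
(array([ 0.5958421 , -0.33473016]), np.float32(153.39932), [27.763927459716797, 44.081687927246094])
```

View pics/w23.png

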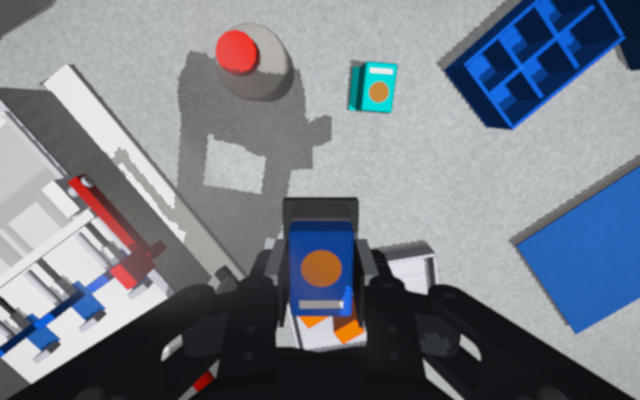

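Emit:
arm_command(steps=[[[0.02,0,-0.035],[0,-6,0],0],[[0.042,0,-0.075],[0,-13,0],0],[[0.064,0,-0.114],[0,-20,0],0],[[0.086,0,-0.153],[0,-27,0],0],[[0.107,0,-0.19],[0,-34.3,0],0]])

```text
t: 24.85
tool_pos: [0.5837, -0.1149, 0.2019]
tool_rot: [-0.141, 2.133, -2.154]
contact_force: [0.7, -0.0, -2.0]
opening: 0.0284
```

Run:
```python
from h import *
go(L2W([-.022,-.08,.16],O),-82.2)
```

```text
t24.9 tcp [ 0.5837 -0.1149  0.2019] yaw -81.9 q6 1.11 open 0.0284 F [ 0.7 -0.  -2. ] -> shift [0.008, 0.041, -0.038] turn [-0.6, 0.3, -0.5]
```

Emit:
arm_command(steps=[[[0.01,0,-0.02],[-0.6,0.3,-0.5],0],[[0.01,0.02,-0.038],[-0.6,0.3,-0.5],0],[[0.01,0.041,-0.038],[-0.6,0.3,-0.5],0],[[0.01,0.06,-0.038],[-0.6,0.3,-0.5],0],[[0.01,0.06,-0.038],[-0.6,0.3,-0.5],0]])

```text
t: 25.35
tool_pos: [0.5659, -0.0782, 0.1366]
tool_rot: [-0.156, 2.158, -2.151]
contact_force: [-0.7, 0.2, -2.5]
opening: 0.0285
```

Run:
```python
from h import *
go(L2W([-.026,-.08,.056],O),-82.2)
p=snap("wrist")
o=ctrl.get_obs();z=o["tool_pos"][2]
overlay(p,O,"w24.png",(0,400,0,640),1.25,loaderboxes())
l=W2L(o["tool_pos"],O);print(l)
c=cap(p,"blue",o["tool_pos"][:2],z=z+.035)
for k in c[:3]: print(W2L([*k[0],0],O),k[1:])
```

```text
t25.4 tcp [ 0.5659 -0.0782  0.1366] yaw -82.2 q6 1.17 open 0.0285 F [-0.7  0.2 -2.5] -> shift [-0.002, 0.081, 0.002] turn [0.2, 0.0, 0.4]
[-0.02587038 -0.0794042   0.13871557]
[-0.02642857 -0.07960025  0.        ] (np.float32(7.3061395), [28.21982765197754, 46.052249908447266])
[ 0.0241786  -0.08110579  0.        ] (np.float32(8.256228), [14.103043556213379, 20.280181884765625])
[ 0.02400508 -0.04247412  0.        ] (np.float32(97.758804), [19.814517974853516, 20.6158504486084])
```

View pics/w24.png

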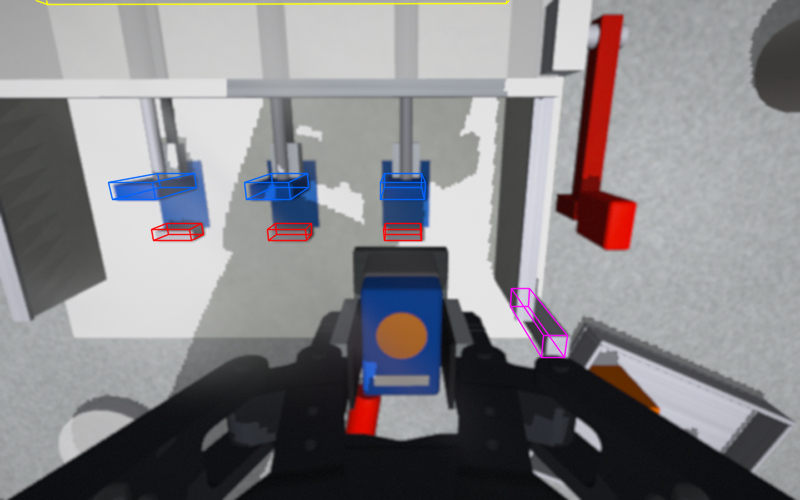

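Emit:
arm_command(steps=[[[0,0.025,0.001],[0.2,0,0.4],0],[[0,0.05,0.001],[0.2,0,0.4],0],[[0,0.07,0.001],[0.2,0,0.4],0],[[0,0.08,0.001],[0.2,0,0.4],0],[[0,0.08,0.001],[0.2,0,0.4],0]])

```text
t: 25.9
tool_pos: [0.5662, -0.0796, 0.0578]
tool_rot: [-0.146, 2.15, -2.152]
contact_force: [0.9, 0.4, -1.4]
opening: 0.0285
```

```bash
cat > chk.py <<'E'
from h import *
import sys
tgt=[float(a) for a in sys.argv[2:5]];yaw=float(sys.argv[5]);col=sys.argv[6]
go(L2W(tgt,O),yaw)
p=snap("wrist",sys.argv[1])
o=ctrl.get_obs();z=o["tool_pos"][2]
print("tcpL",W2L(o["tool_pos"],O).round(4))
for k in cap(p,col,o["tool_pos"][:2],z=z+.035)[:1]: print("cap",W2L([*k[0],0],O).round(4),k[1:])
E
python3 chk.py w25.png 0.002 -.08 .053 -82.2 blue
```

```text
t25.9 tcp [ 0.5662 -0.0796  0.0578] yaw -82.2 q6 1.17 open 0.0285 F [ 0.9  0.4 -1.4] -> shift [-0.029, 0.005, -0.0] turn [-0.0, -0.0, -0.0]
tcpL [-0.026  -0.0805  0.0592]
cap [-0.0267 -0.0808  0.    ] (np.float32(7.2433896), [28.383121490478516, 45.56929397583008])
```

View pics/w25.png

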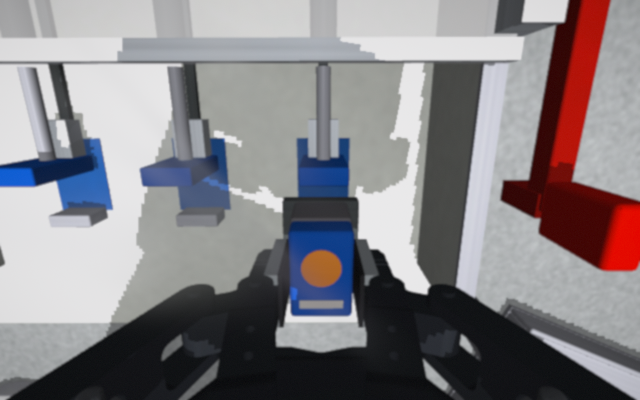

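Emit:
arm_command(steps=[[[-0.006,0.003,0],[0,0,0],0],[[-0.012,0.003,0],[0,0,0],0],[[-0.018,0.003,0],[0,0,0],0],[[-0.024,0.003,0],[0,0,0],0],[[-0.03,0.003,0],[0,0,0],0]], force=80)

```text
t: 26.45
tool_pos: [0.5962, -0.0759, 0.0563]
tool_rot: [-0.148, 2.15, -2.153]
contact_force: [-7.7, -0.9, 2.0]
opening: 0.0277
```

```bash
python3 chk.py w26.png 0.003 -.08 .053 -82.2 blue
```

```text
t26.4 tcp [ 0.5962 -0.0759  0.0563] yaw -82.2 q6 1.19 open 0.0277 F [-7.7 -0.9  2. ] -> shift [0.0, 0.003, -0.001] turn [-0.1, -0.0, 0.1]
tcpL [ 0.0039 -0.0806  0.0563]
cap [ 0.0128 -0.0813  0.    ] (np.float32(7.411613), [28.75238037109375, 65.97099304199219])
```

View pics/w26.png

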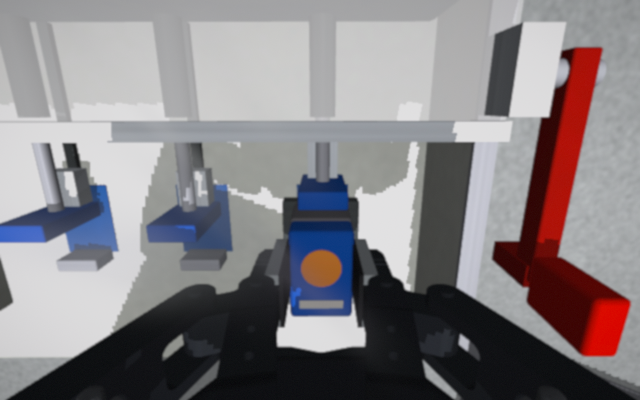

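Emit:
arm_command(steps=[[[0,0.006,-0.001],[0,0,0],0],[[0,0.012,-0.001],[0,0,0],0],[[0,0.018,-0.001],[0,0,0],0],[[0,0.023,-0.001],[0,0,0],0],[[0,0.023,-0.001],[0,0,0],0]])

```text
t: 27.0
tool_pos: [0.5961, -0.0748, 0.0335]
tool_rot: [-0.151, 2.151, -2.153]
contact_force: [-6.8, 0.1, 2.8]
opening: 0.0276
```

```bash
python3 chk.py w27.png 0.000 -.08 .033 -82.2 blue
```

```text
t27.0 tcp [ 0.5961 -0.0748  0.0335] yaw -82.2 q6 1.19 open 0.0276 F [-6.8  0.1  2.8] -> shift [0.003, 0.0, 0.001] turn [-0.1, 0.0, 0.2]
tcpL [ 0.0033 -0.0794  0.0335]
cap [ 0.0112 -0.0802  0.    ] (np.float32(7.4173517), [28.755126953125, 62.69225311279297])
```

View pics/w27.png

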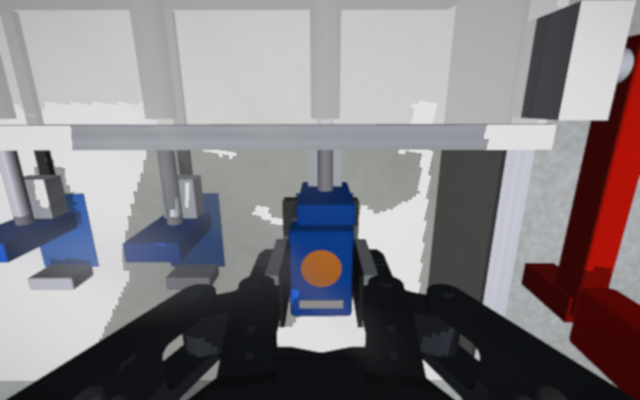

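Emit:
arm_command(steps=[[[0.002,0.001,0],[0,0,0],0],[[0.003,0.001,0],[0,0,0],0],[[0.003,0.001,0],[0,0,0],0.5],[[0.003,0.001,0],[0,0,0],0.5],[[0.003,0.001,0],[0,0,0],0.5]])

```text
t: 27.55
tool_pos: [0.5931, -0.0753, 0.0326]
tool_rot: [-0.151, 2.151, -2.154]
contact_force: [0.0, 0.5, 0.1]
opening: 0.0428
```

```bash
python3 chk.py w28.png 0.000 -.08 .13 -82.2 blue
```

```text
t27.6 tcp [ 0.5931 -0.0753  0.0326] yaw -82.2 q6 1.19 open 0.0428 F [0.  0.5 0.1] -> shift [0.001, -0.097, 0.001] turn [-0.1, 0.0, 0.2]
tcpL [ 0.0003 -0.0795  0.0326]
cap [ 0.0101 -0.0802  0.    ] (np.float32(7.279674), [28.577163696289062, 63.26107406616211])
```

View pics/w28.png

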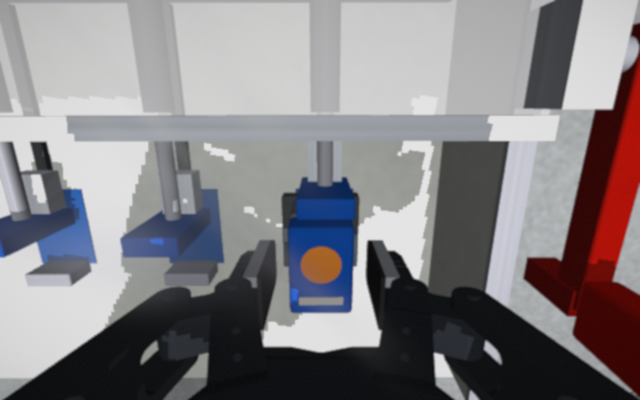

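Emit:
arm_command(steps=[[[0,-0.02,0],[0,0,0],0.5],[[0,-0.06,0],[0,0,0],0.55],[[0,-0.1,0],[0,0,0],0.7],[[0,-0.14,0],[0,0,0],0.7],[[0,-0.15,0],[0,0,0],0.7]])

```text
t: 28.1
tool_pos: [0.5965, -0.0758, 0.1892]
tool_rot: [-0.14, 2.143, -2.153]
contact_force: [1.6, -0.3, 0.5]
opening: 0.0602
```

Run:
```python
from h import *
B=loaderboxes()+[((-22,22,-95,-65,12,68),(0,255,0)),((-22,22,-102,-58,12,22),(0,255,0))]
overlay(snap("wrist"),O,"w29.png",(0,400,0,640),1.25,B)
t=snap("top"); s=snap("scene")
overlay(s,O,"s29.png",(170,290,220,380),5,B)
for im in(t,s):
  for k in cap(im,"yellow"): print(k)
go([.43,.3,.2],-82)
```

```text
(array([0.42759848, 0.30123203]), np.float32(166.97395), [30.3079776763916, 41.67668914794922])
(array([0.43562473, 0.30316718]), np.float32(168.13574), [27.391468048095703, 50.62242889404297])
t28.2 tcp [ 0.5937 -0.0751  0.1827] yaw -82.2 q6 1.19 open 0.0598 F [-0.8  0.1 -0.7] -> shift [0.111, -0.018, -0.394] turn [-0.1, -0.2, 0.2]
```

View pics/w29.png

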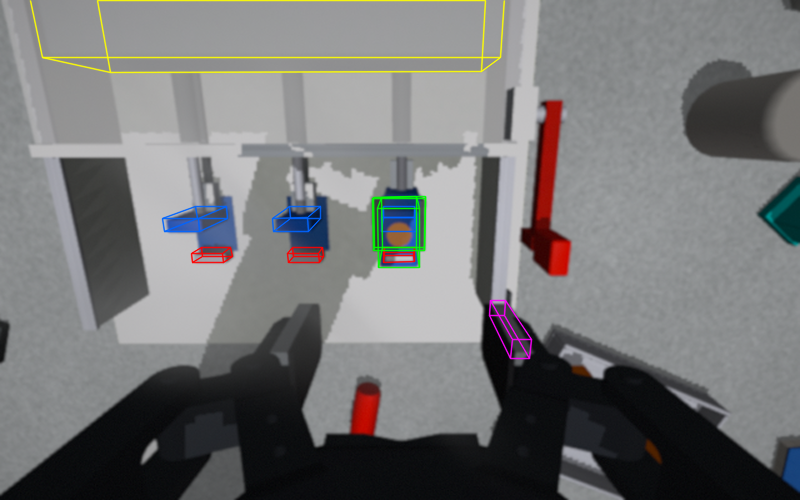

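View pics/s29.png

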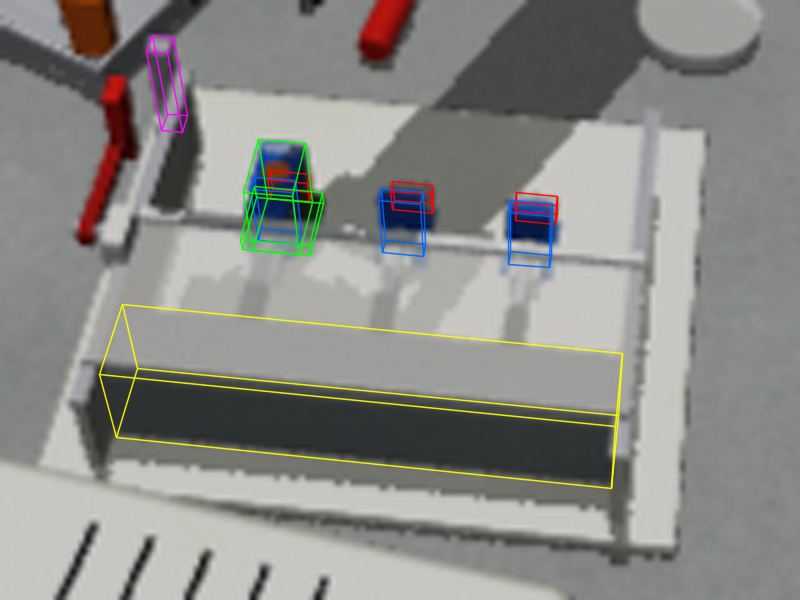

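Run:
```python
from h import *
go([.43,.302,.2],-103)
```

```text
t28.2 tcp [ 0.5937 -0.0751  0.1827] yaw -82.2 q6 1.19 open 0.0598 F [-0.8  0.1 -0.7] -> shift [0.111, -0.018, -0.396] turn [-0.1, 20.8, 0.1]
```

Emit:
arm_command(steps=[[[0.013,-0.018,-0.045],[0,3,0],0.7],[[0.026,-0.018,-0.09],[0,6,0],0.7],[[0.039,-0.018,-0.135],[0,9,0],0.7],[[0.052,-0.018,-0.18],[0,12,0],0.7],[[0.065,-0.018,-0.225],[0,15,0],0.7]])

```text
t: 28.75
tool_pos: [0.4962, 0.1402, 0.1972]
tool_rot: [-0.13, -2.149, 2.155]
contact_force: [-0.8, 0.1, 0.3]
opening: 0.0598
```

Run:
```python
from h import *
go([.43,.302,.2],-103)
```

```text
t28.8 tcp [0.4962 0.1402 0.1972] yaw -97.3 q6 1.83 open 0.0598 F [-0.8  0.1  0.3] -> shift [0.086, -0.003, -0.152] turn [-0.2, 5.7, 0.4]
```

Emit:
arm_command(steps=[[[0.024,0,-0.043],[0,3,0],0.75],[[0.048,0,-0.086],[0,5.7,0],0.75],[[0.07,0,-0.125],[0,5.7,0],0.75],[[0.086,0,-0.152],[0,5.7,0],0.75],[[0.086,0,-0.152],[0,5.7,0],0.75]])

```text
t: 29.25
tool_pos: [0.4272, 0.304, 0.194]
tool_rot: [-0.222, -2.092, 2.104]
contact_force: [-0.4, -0.7, -0.4]
opening: 0.0641
```

Run:
```python
from h import *
p=snap("wrist","w30.png")
for k in cap(p,"yellow"): print(k)
go([.43,.302,.2],-103)
```

```text
(array([0.42937762, 0.30235336]), np.float32(166.42548), [29.267841339111328, 42.99769973754883])
t29.3 tcp [0.4282 0.3025 0.1942] yaw -102.8 q6 2.27 open 0.0643 F [ 0.9  0.1 -0.6] -> shift [-0.002, -0.006, 0.0] turn [-0.4, 0.2, 0.6]
```

View pics/w30.png

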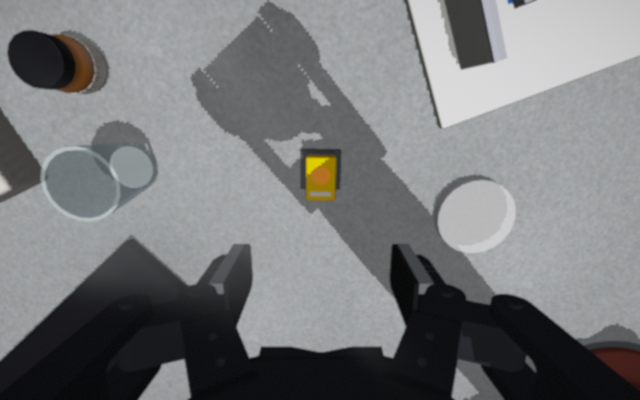

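Run:
```python
from h import *
go([.4294,.3024,.1],-103.6)
```

```text
t29.3 tcp [0.4282 0.3025 0.1942] yaw -102.8 q6 2.27 open 0.0643 F [ 0.9  0.1 -0.6] -> shift [-0.002, 0.094, -0.001] turn [-0.4, 0.8, 0.6]
```

Emit:
arm_command(steps=[[[-0.002,0.03,-0.001],[-0.4,0.8,0.6],0.75],[[-0.002,0.06,-0.001],[-0.4,0.8,0.6],0.75],[[-0.002,0.08,-0.001],[-0.4,0.8,0.6],0.75],[[-0.002,0.094,-0.001],[-0.4,0.8,0.6],0.75],[[-0.002,0.094,-0.001],[-0.4,0.8,0.6],0.75]])

```text
t: 29.8
tool_pos: [0.4275, 0.3005, 0.0965]
tool_rot: [-0.246, -2.087, 2.097]
contact_force: [-1.0, -0.1, 0.2]
opening: 0.0642
```

Run:
```python
from h import *
p=snap("wrist","w31.png")
k=cap(p,"yellow")[0]; print(k)
go([*k[0],.0195],k[1]-270)
```

```text
(array([0.42952939, 0.30223291]), np.float32(164.97842), [28.5252742767334, 43.86250305175781])
t29.9 tcp [0.4287 0.3013 0.0986] yaw -103.7 q6 2.28 open 0.0638 F [0.6 0.3 0. ] -> shift [-0.001, 0.079, -0.001] turn [-0.2, 1.3, 0.1]
```

Emit:
arm_command(steps=[[[-0.001,0.025,-0.001],[0,1,0],0.75],[[-0.001,0.05,-0.001],[0,1,0],0.75],[[-0.001,0.068,-0.001],[0,1,0],0.75],[[-0.001,0.079,-0.001],[0,1,0],0.75],[[-0.001,0.079,-0.001],[0,1,0],0.75]])

```text
t: 30.35
tool_pos: [0.4294, 0.3015, 0.019]
tool_rot: [-0.265, -2.079, 2.086]
contact_force: [-0.9, 0.3, 0.8]
opening: 0.0637
```

Run:
```python
from h import *
p=snap("wrist","w32.png")
go([.4295,.3022,.0195],-104.3)
```

```text
t30.4 tcp [0.4301 0.3019 0.0201] yaw -104.7 q6 2.30 open 0.0638 F [0.5 0.8 0.3] -> shift [0.001, 0.001, -0.0] turn [-0.2, -0.4, 0.1]
```

View pics/w32.png

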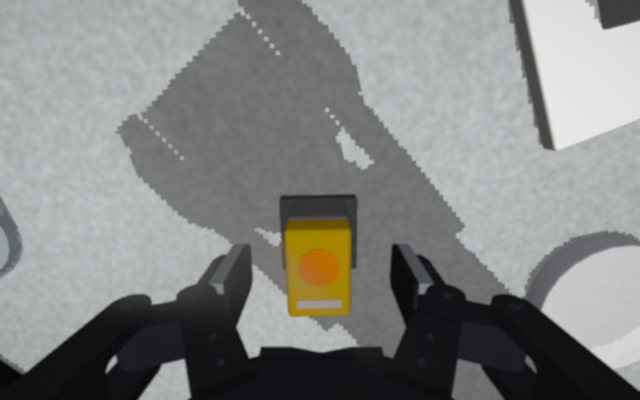

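Centred; grip and lift.

Emit:
arm_command(steps=[[[0,0,0],[0,0,0],0],[[0,0,0],[0,0,0],0],[[0,0,0],[0,0,0],0],[[0,0,0],[0,0,0],0],[[0,0,0],[0,0,0],0]], force=60)

```text
t: 30.9
tool_pos: [0.4315, 0.3026, 0.022]
tool_rot: [-0.27, -2.084, 2.085]
contact_force: [-0.3, 0.0, 5.7]
opening: 0.0284
```

Emit:
arm_command(steps=[[[0,-0.02,0],[0,0,0],0],[[0,-0.06,0],[0,0,0],0],[[0,-0.1,0],[0,0,0],0],[[0,-0.135,0],[0,0,0],0],[[0,-0.135,0],[0,0,0],0]])

```text
t: 31.4
tool_pos: [0.4347, 0.3044, 0.1635]
tool_rot: [-0.28, -2.095, 2.083]
contact_force: [0.1, 0.2, 0.0]
opening: 0.0281
```

Run:
```python
from h import *
p=snap("wrist","w33.png")
o=ctrl.get_obs();print(cap(p,"yellow",z=o["tool_pos"][2]+.035)[0])
go(L2W([-.04,.08,.165],O),-82.2)
```

```text
(array([0.43238037, 0.30423746]), np.float32(165.85873), [28.95228385925293, 46.864585876464844])
t31.4 tcp [0.4331 0.3036 0.1601] yaw -104.7 q6 2.30 open 0.0282 F [-0.6 -0.7 -0.9] -> shift [-0.153, -0.005, 0.194] turn [0.1, -22.5, -0.3]
```

View pics/w33.png

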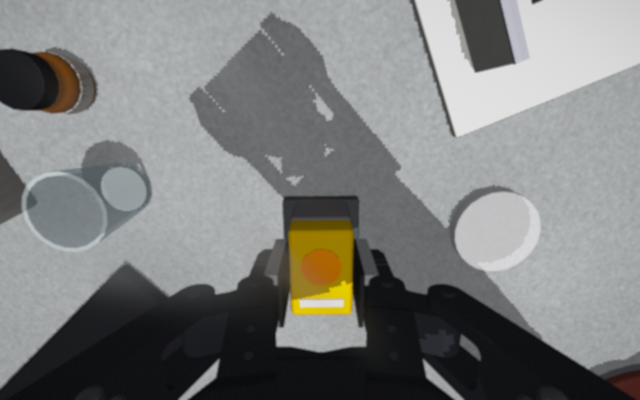

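Emit:
arm_command(steps=[[[-0.028,0,0.035],[0,-5,0],0],[[-0.058,0,0.073],[0,-10,0],0],[[-0.088,-0.003,0.111],[0,-16,0],0],[[-0.118,-0.005,0.15],[0,-22.5,0],0],[[-0.148,-0.005,0.187],[0,-22.5,0],0]])

```text
t: 31.95
tool_pos: [0.5279, 0.0832, 0.163]
tool_rot: [-0.145, 2.151, -2.147]
contact_force: [0.4, 0.4, -2.0]
opening: 0.0281
```

```bash
python3 chk.py w34.png -.026 .08 .1 -82.2 yellow
```

```text
t31.9 tcp [0.5279 0.0832 0.163 ] yaw -82.1 q6 1.45 open 0.0281 F [ 0.4  0.4 -2. ] -> shift [-0.017, 0.063, 0.006] turn [0.1, 0.1, -0.2]
tcpL [-0.0411  0.0798  0.1631]
cap [-0.0449  0.0856  0.    ] (np.float32(8.535561), [28.26246452331543, 42.494651794433594])
```

Emit:
arm_command(steps=[[[-0.008,0.02,0.003],[0,0,0],0],[[-0.017,0.04,0.003],[0,0,0],0],[[-0.017,0.063,0.003],[0,0,0],0],[[-0.017,0.063,0.003],[0,0,0],0]])

```text
t: 32.4
tool_pos: [0.5435, 0.076, 0.0938]
tool_rot: [-0.149, 2.154, -2.161]
contact_force: [-0.6, 0.0, -2.5]
opening: 0.0283
```

```bash
python3 chk.py w35.png -.026 .08 .057 -82.2 yellow
```

```text
t32.4 tcp [0.5435 0.076  0.0938] yaw -82.5 q6 1.45 open 0.0283 F [-0.6  0.  -2.5] -> shift [-0.003, 0.037, -0.003] turn [-0.2, -0.3, 0.4]
tcpL [-0.0268  0.077   0.0962]
cap [-0.0281  0.0764  0.    ] (np.float32(7.7744727), [27.75583267211914, 43.427574157714844])
```

View pics/w35.png

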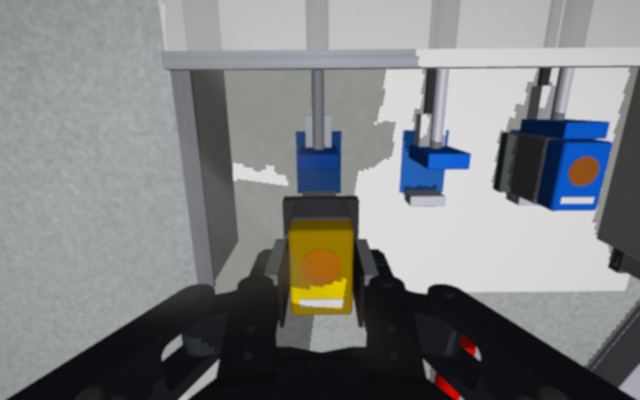

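Emit:
arm_command(steps=[[[0,0.012,-0.003],[0,0,0.3],0],[[0,0.024,-0.003],[0,0,0.3],0],[[0,0.036,-0.003],[0,0,0.3],0],[[0,0.036,-0.003],[0,0,0.3],0]], force=80)

```text
t: 32.85
tool_pos: [0.5426, 0.0791, 0.0577]
tool_rot: [-0.144, 2.152, -2.158]
contact_force: [0.1, -0.3, -1.4]
opening: 0.0275
```

```bash
python3 chk.py w36.png .0045 .08 .056 -82.2 yellow
```

```text
t32.9 tcp [0.5426 0.0791 0.0577] yaw -82.5 q6 1.45 open 0.0275 F [ 0.1 -0.3 -1.4] -> shift [-0.033, 0.002, 0.0] turn [-0.2, -0.3, 0.1]
tcpL [-0.0279  0.0801  0.0589]
cap [-0.0283  0.0797  0.    ] (np.float32(7.4211435), [27.905546188354492, 44.96772384643555])
```

View pics/w36.png

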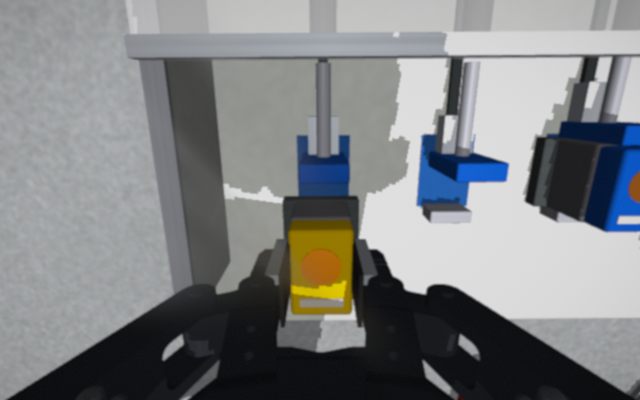

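Emit:
arm_command(steps=[[[-0.007,0.003,0],[0,-0.3,0],0],[[-0.014,0.003,0],[0,-0.3,0],0],[[-0.02,0.003,0],[0,-0.3,0],0],[[-0.026,0.003,0],[0,-0.3,0],0],[[-0.032,0.003,0],[0,-0.3,0],0]])

```text
t: 33.4
tool_pos: [0.5744, 0.0832, 0.0558]
tool_rot: [-0.152, 2.15, -2.156]
contact_force: [-7.1, -0.8, 1.9]
opening: 0.0278
```

```bash
python3 chk.py w37.png .0045 .08 .056 -82.2 yellow
```

```text
t33.4 tcp [0.5744 0.0832 0.0558] yaw -82.2 q6 1.45 open 0.0278 F [-7.1 -0.8  1.9] -> shift [-0.001, -0.0, -0.0] turn [-0.2, -0.0, 0.3]
tcpL [0.0039 0.08   0.0558]
cap [0.0016 0.0792 0.    ] (np.float32(8.089459), [28.265554428100586, 42.30351257324219])
```

View pics/w37.png

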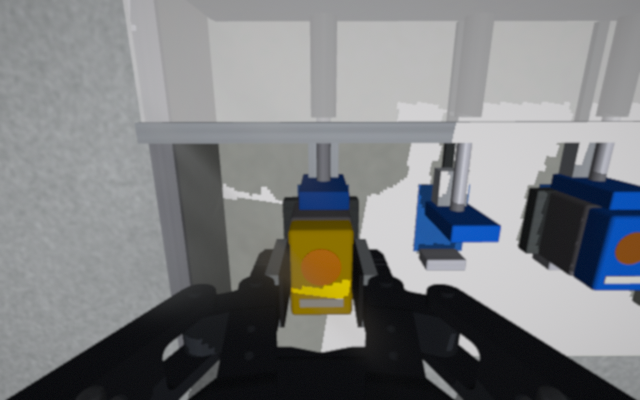

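Emit:
arm_command(steps=[[[-0.002,0,0],[0,0,0],0],[[-0.002,0.006,0],[0,0,0],0],[[-0.002,0.012,0],[0,0,0],0],[[-0.002,0.018,0],[0,0,0],0],[[-0.002,0.022,0],[0,0,0],0]])

```text
t: 33.95
tool_pos: [0.5756, 0.083, 0.0341]
tool_rot: [-0.156, 2.151, -2.159]
contact_force: [-13.8, -1.7, 25.1]
opening: 0.0277
```

```bash
python3 chk.py w38.png 0 .08 .0335 -82.2 yellow
```

```text
t34.0 tcp [0.5756 0.083  0.0341] yaw -82.2 q6 1.45 open 0.0277 F [-13.8  -1.7  25.1] -> shift [0.005, 0.001, -0.0] turn [-0.2, -0.0, 0.5]
tcpL [0.0046 0.0797 0.0342]
cap [0.0035 0.0792 0.    ] (np.float32(7.75744), [28.077472686767578, 43.236366271972656])
```

View pics/w38.png

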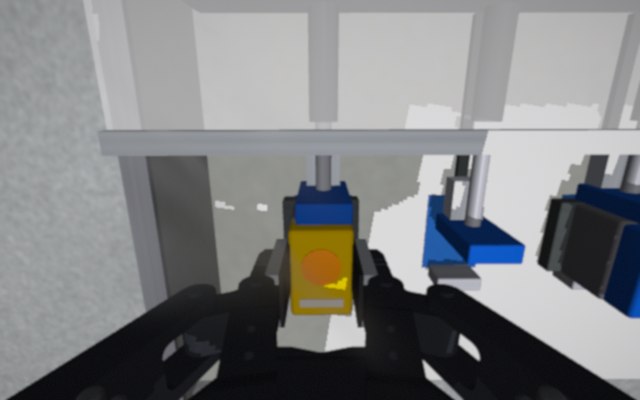

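Emit:
arm_command(steps=[[[0.001,-0.001,0],[0,0,0],0],[[0.003,-0.001,0],[0,0,0],0],[[0.004,0,0],[0,0,0],0.5],[[0.004,0,0],[0,0,0],0.5],[[0.004,0,0],[0,0,0],0.5]])

```text
t: 34.5
tool_pos: [0.5728, 0.0826, 0.0352]
tool_rot: [-0.154, 2.15, -2.158]
contact_force: [-0.0, -0.9, -0.3]
opening: 0.0426
```

```bash
python3 chk.py w39.png 0 .08 .0335 -82.2 yellow
```

```text
t34.5 tcp [0.5728 0.0826 0.0352] yaw -82.2 q6 1.45 open 0.0426 F [-0.  -0.9 -0.3] -> shift [0.002, 0.002, -0.0] turn [-0.2, -0.0, 0.4]
tcpL [0.0015 0.0796 0.0351]
cap [0.0014 0.0791 0.    ] (np.float32(7.705763), [28.216562271118164, 44.06605911254883])
```

View pics/w39.png

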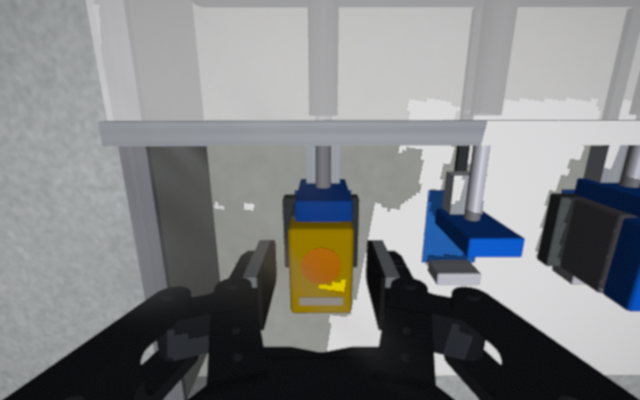

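Emit:
arm_command(steps=[[[0,-0.02,0],[0,0,0],0.5],[[0,-0.06,0],[0,0,0],0.55],[[0,-0.1,0],[0,0,0],0.6],[[0.02,-0.14,0.04],[0,0,0],0.6],[[0.04,-0.14,0.08],[0,0,0],0.6]])

```text
t: 35.05
tool_pos: [0.5491, 0.0009, 0.1821]
tool_rot: [-0.146, 2.141, -2.153]
contact_force: [0.5, -1.1, 0.3]
opening: 0.0514
```

Emit:
arm_command(steps=[[[0,0,0],[0,0,0],0.5],[[0,0,0],[0,0,0],0.5]])

```text
t: 35.25
tool_pos: [0.5501, 0.0001, 0.184]
tool_rot: [-0.14, 2.14, -2.153]
contact_force: [0.1, 0.1, 0.4]
opening: 0.043
```

Run:
```python
from h import *
B=loaderboxes()
for y in(-80,80): B+=[((-22,22,y-15,y+15,12,68),(0,255,0)),((-22,22,y-22,y+22,12,22),(0,255,0))]
overlay(snap("wrist"),O,"w40.png",(0,400,0,640),1.25,B)
t=snap("top"); s=snap("scene","s40b.png",(150,290,200,400),4)
overlay(s,O,"s40.png",(170,290,220,380),5,B)
overlay(t,O,"t40.png",(120,260,260,420),5,B)
for n in ("sample2_center",):
  for im in (t,s): print([(d["position"],d["confidence"]) for d in ctrl.boxes_of(im,n)])
go(L2W([.007,-.1705,.2],O),-82.2)
```

```text
[([219.5, 155.3], 0.75)]
[([219.3, 182.3], 0.37)]
t35.5 tcp [0.5488 0.0019 0.181 ] yaw -81.9 q6 1.30 open 0.0430 F [-0.7  0.1 -0.1] -> shift [-0.039, -0.018, 0.174] turn [-0.3, 0.3, -0.1]
```

View pics/w40.png

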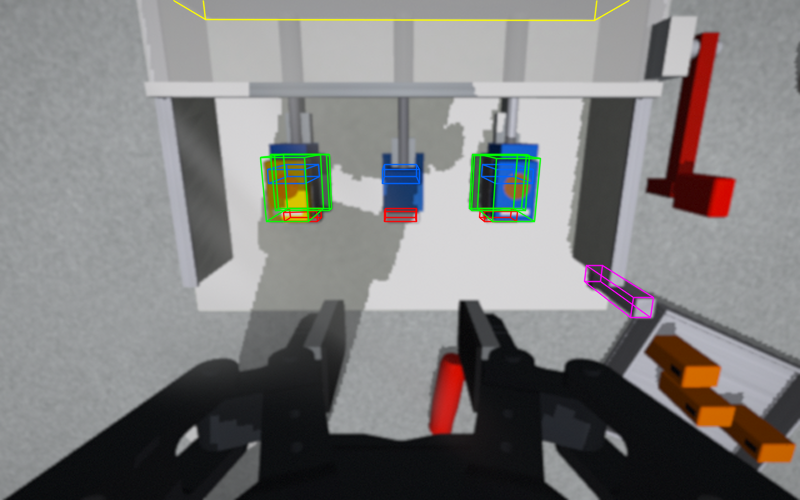

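View pics/s40.png

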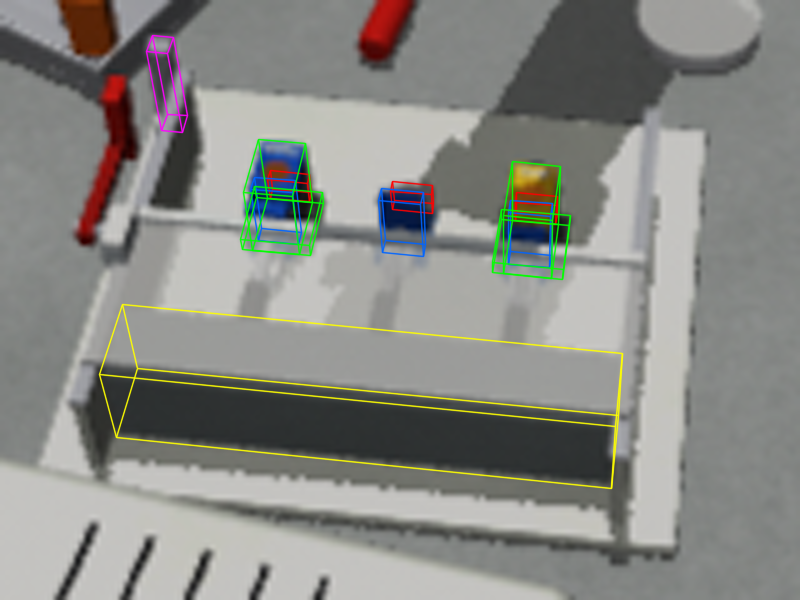

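View pics/t40.png

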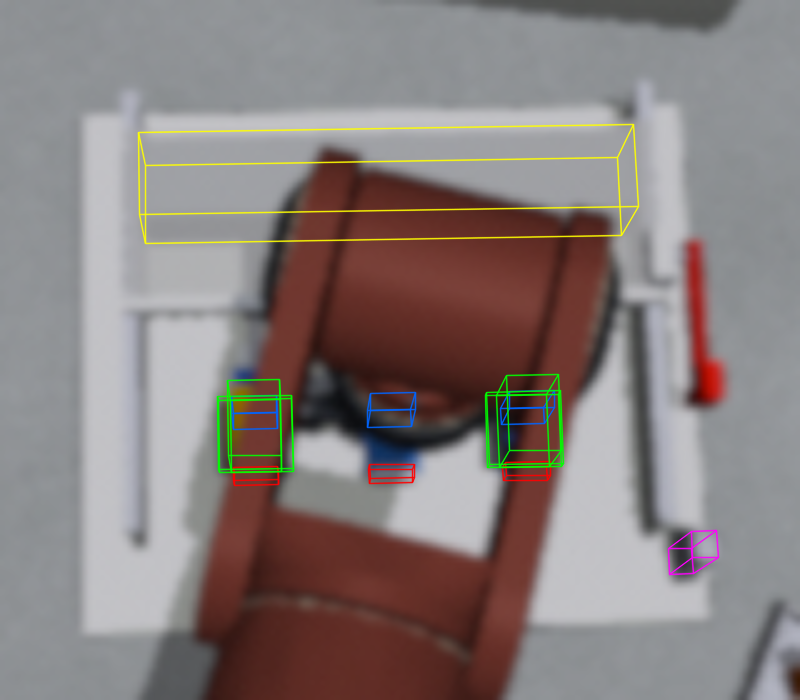

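View pics/s40b.png

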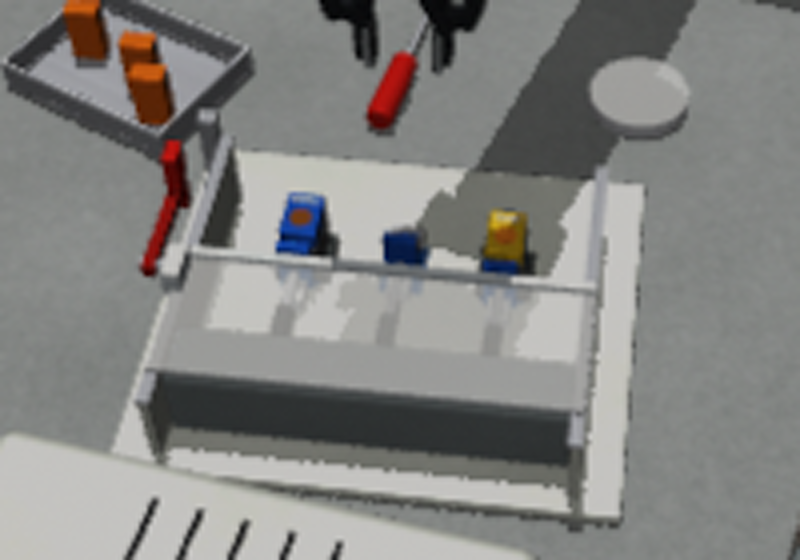

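Run:
```python
from h import *
t=snap("top","t41.png",(150,290,30,190),5); s=snap("scene","s41.png",(150,260,120,280),5)
snap("top","t41f.png"); 
for n in ("sample2_center","sample1_center"):
  for im in (t,s): print(n,[(d["position"],d["confidence"]) for d in ctrl.boxes_of(im,n)])
for im in (t,s):
  hsv=cv2.cvtColor(im["img"],cv2.COLOR_RGB2HSV); m=cv2.inRange(hsv,(40,90,50),(88,255,255))
  n,_,st,c=cv2.connectedComponentsWithStats(m); print([(c[i].round().tolist(),int(st[i,4])) for i in range(1,n) if st[i,4]>5])
```

```text
sample2_center []
sample2_center []
sample1_center [([197.5, 480.3], 0.86), ([284.7, 454.5], 0.39)]
sample1_center [([206.7, 171.2], 0.79), ([206.8, 280.2], 0.47)]
[([482.0, 197.0], 7)]
[([168.0, 197.0], 18)]
```

View pics/t41.png

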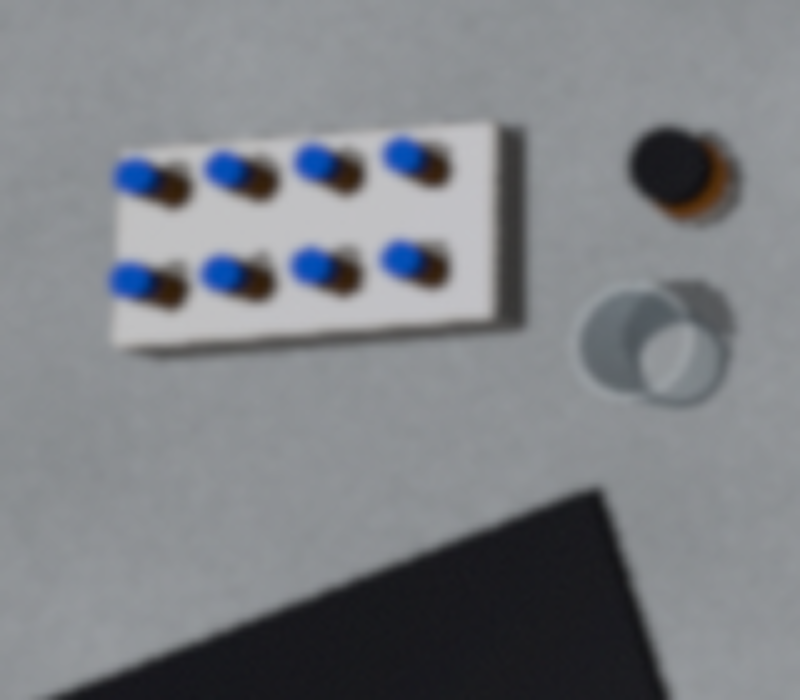

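View pics/t41f.png

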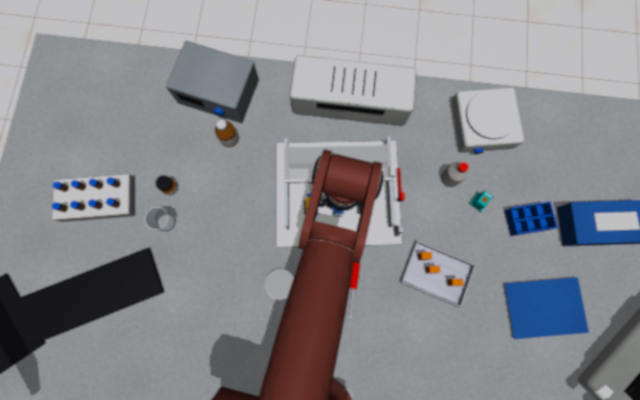

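View pics/s41.png

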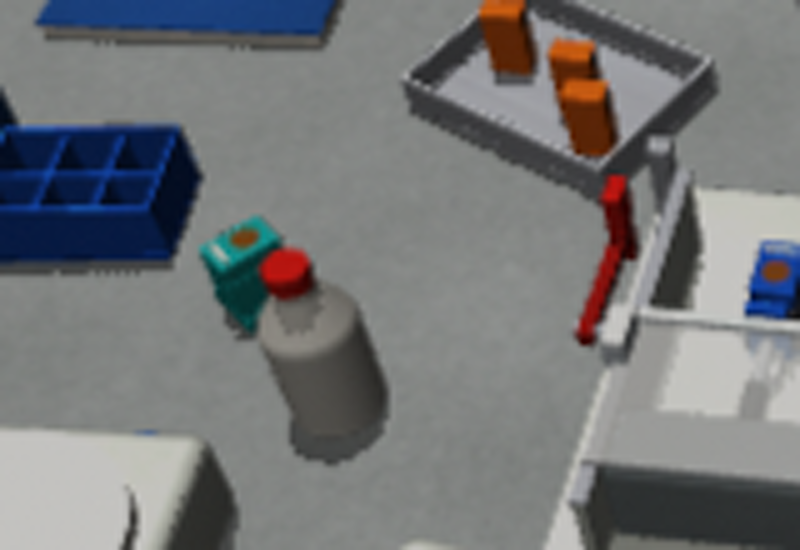

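Run:
```python
from h import *
go(L2W([.007,-.1705,.2],O),-82.2)
```

```text
t35.9 tcp [0.5491 0.0011 0.1819] yaw -82.0 q6 1.30 open 0.0425 F [ 0.1 -0.1  0.5] -> shift [-0.039, -0.017, 0.173] turn [-0.3, 0.2, -0.2]
```

Emit:
arm_command(steps=[[[0,-0.025,0.04],[-0.3,0.2,0],0.5],[[-0.01,-0.025,0.085],[-0.3,0.2,0],0.5],[[-0.025,-0.025,0.13],[-0.3,0.2,0],0.5],[[-0.039,-0.02,0.173],[-0.3,0.2,0],0.5],[[-0.039,-0.017,0.173],[-0.3,0.2,0],0.5]])

```text
t: 36.35
tool_pos: [0.613, -0.1693, 0.1992]
tool_rot: [-0.139, 2.15, -2.153]
contact_force: [0.1, 1.0, -0.1]
opening: 0.0427
```

Emit:
arm_command(steps=[[[0,0,0],[0,0,0],0.5],[[0,0,0],[0,0,0],0.5]])

```text
t: 36.55
tool_pos: [0.6127, -0.169, 0.1988]
tool_rot: [-0.14, 2.151, -2.153]
contact_force: [-0.0, 0.7, 0.5]
opening: 0.0427
```

Run:
```python
from h import *
go(L2W([.007,-.1705,.105],O),-82.2)
overlay(snap("wrist"),O,"w42.png",(0,400,0,640),1.25,loaderboxes()+[((-4,18,-176,-164,101,133),(0,255,0))])
```

```text
t36.5 tcp [ 0.6127 -0.169   0.1988] yaw -82.4 q6 1.05 open 0.0427 F [-0.   0.7  0.5] -> shift [0.0, 0.094, -0.005] turn [-0.1, -0.2, -0.1]
```

View pics/w42.png

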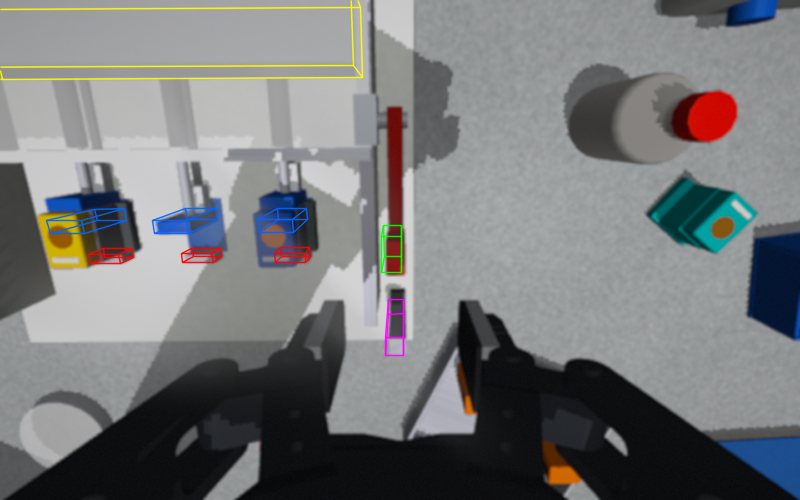

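Emit:
arm_command(steps=[[[0.001,0.03,-0.004],[0,0,0],0.5],[[0.001,0.06,-0.004],[0,0,0],0.5],[[0.001,0.08,-0.004],[0,0,0],0.5],[[0.001,0.093,-0.004],[0,0,0],0.5],[[0.001,0.093,-0.004],[0,0,0],0.5]])

```text
t: 37.1
tool_pos: [0.6101, -0.1634, 0.1043]
tool_rot: [-0.145, 2.153, -2.152]
contact_force: [0.1, -0.0, 1.0]
opening: 0.0426
```

Emit:
arm_command(steps=[[[0,0,0],[0,0,0],0],[[0,0,0],[0,0,0],0],[[0,0,0],[0,0,0],0],[[0,0,0],[0,0,0],0],[[0,0,0],[0,0,0],0]], force=40)

```text
t: 37.6
tool_pos: [0.6112, -0.1654, 0.1062]
tool_rot: [-0.141, 2.147, -2.155]
contact_force: [0.2, -5.4, 0.3]
opening: 0.0102
```

Run:
```python
from h import *
snap("wrist","w43.png");o=ctrl.get_obs();print(W2L(o["tool_pos"],O),o["contact_force"].round(1),o["opening"])
```

```text
[ 0.00597326 -0.17134421  0.10619972] [ 0.1 -4.8  0.1] 0.01047203121020083
```

View pics/w43.png

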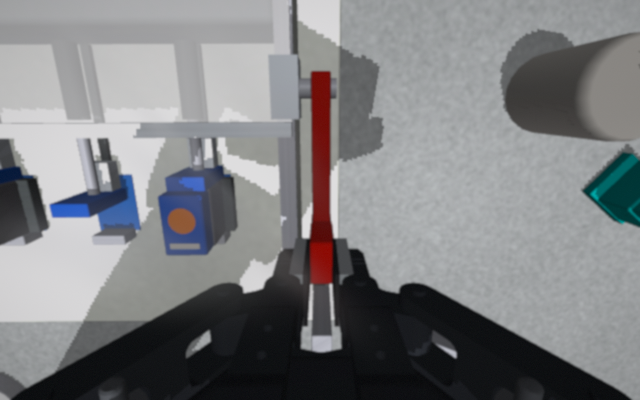

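Emit:
arm_command(steps=[[[-0.003,-0.006,0.001],[0,0,0],0],[[-0.006,-0.013,0.001],[0,0,0],0],[[-0.009,-0.019,0.001],[0,0,0],0],[[-0.012,-0.025,0.001],[0,0,0],0],[[-0.013,-0.027,0.001],[0,0,0],0]])

```text
t: 38.15
tool_pos: [0.6247, -0.164, 0.1338]
tool_rot: [-0.141, 2.147, -2.154]
contact_force: [1.4, 2.8, -5.8]
opening: 0.0101
```

Emit:
arm_command(steps=[[[0.01,0,0],[0,0,0],0],[[0.022,0,0],[0,0,0],0],[[0.034,0,0],[0,0,0],0],[[0.046,0,0],[0,0,0],0],[[0.05,0,0],[0,0,0],0]])

```text
t: 38.65
tool_pos: [0.5734, -0.171, 0.1336]
tool_rot: [-0.141, 2.148, -2.155]
contact_force: [2.3, 0.9, -5.4]
opening: 0.01
```

Run:
```python
from h import *
snap("wrist","w44.png");o=ctrl.get_obs();print(W2L(o["tool_pos"],O),o["contact_force"].round(1),o["opening"])
go(L2W([-.080,-.171,.133],O),-82.2)
snap("scene","s44.png",(130,300,180,380),4)
```

```text
[-0.03233451 -0.17172662  0.1337848 ] [-1.7  0.3 -3. ] 0.009959783646308675
t38.7 tcp [ 0.5733 -0.171   0.1338] yaw -82.4 q6 1.02 open 0.0100 F [-1.7  0.3 -3. ] -> shift [0.048, 0.001, -0.001] turn [-0.2, -0.2, -0.1]
```

View pics/w44.png

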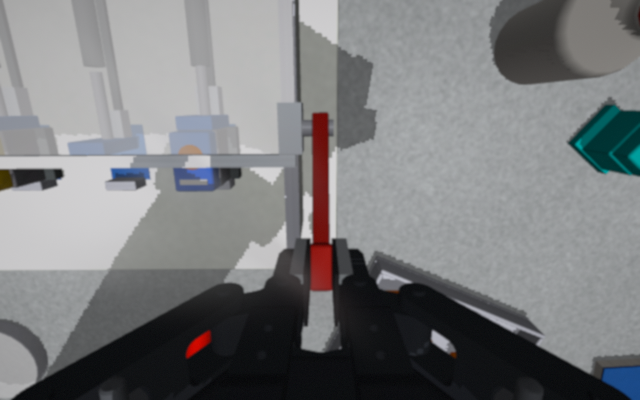

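View pics/s44.png

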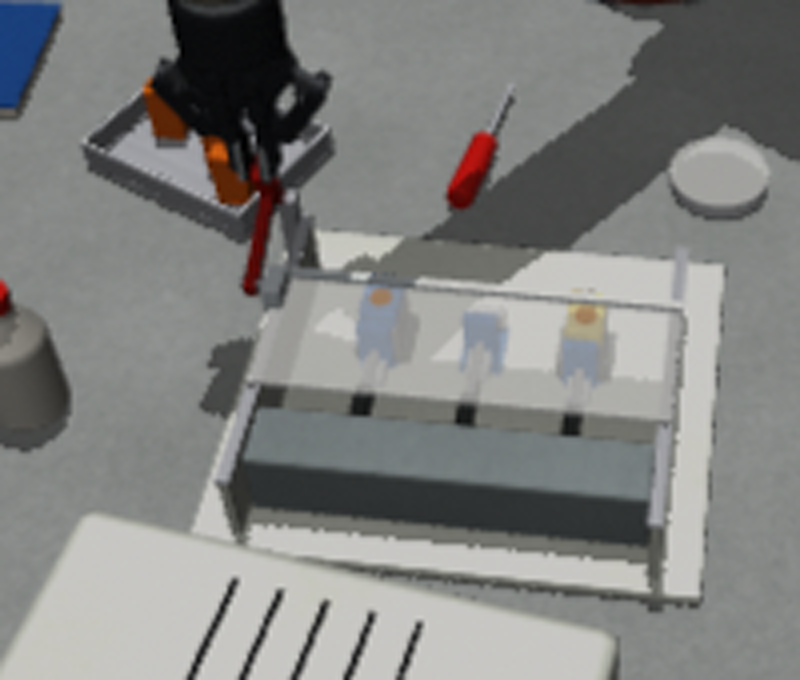

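Cover is sliding with the bar lifted; pull the rest until the stop.

Emit:
arm_command(steps=[[[0.012,0,0],[0,0,0],0],[[0.024,0,0],[0,0,0],0],[[0.036,0,0],[0,0,0],0],[[0.046,0,0],[0,0,0],0],[[0.052,0,0],[0,0,0],0]])

```text
t: 39.25
tool_pos: [0.5242, -0.1776, 0.1328]
tool_rot: [-0.131, 2.144, -2.151]
contact_force: [23.1, 0.4, -23.6]
opening: 0.0102
```

Run:
```python
from h import *
snap("wrist","w45.png");o=ctrl.get_obs();print(W2L(o["tool_pos"],O),o["contact_force"].round(1),o["opening"])
snap("scene","s45.png",(130,300,180,380),4)
```

```text
[-0.08187407 -0.17149564  0.13255685] [ 16.8  -1.4 -17.2] 0.009841905986894621
```

View pics/w45.png

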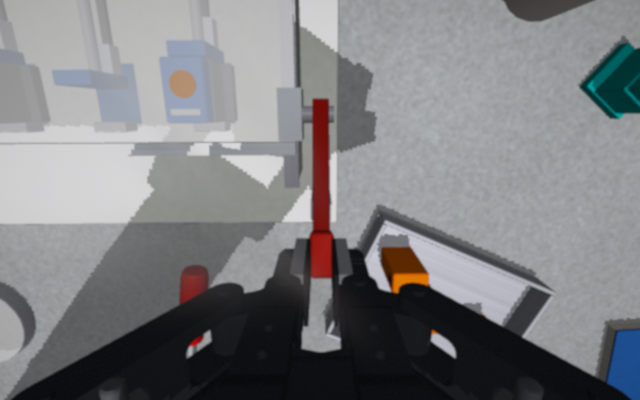

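View pics/s45.png

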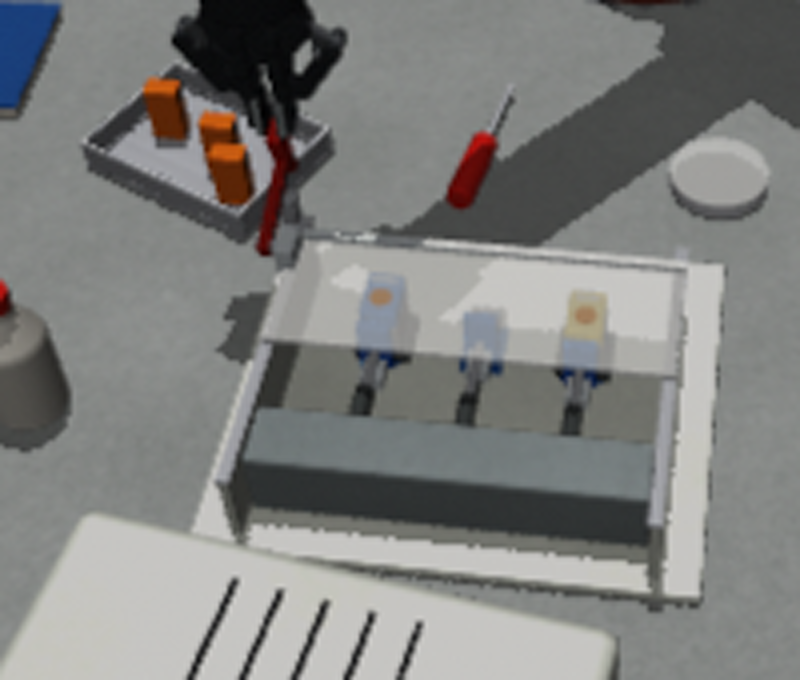

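Emit:
arm_command(steps=[[[0.002,0.006,0],[0,0,0],0],[[0.005,0.012,0],[0,0,0],0],[[0.008,0.018,0],[0,0,0],0],[[0.011,0.024,0],[0,0,0],0],[[0.013,0.027,0],[0,0,0],0]])

```text
t: 39.85
tool_pos: [0.5115, -0.1798, 0.1075]
tool_rot: [-0.131, 2.143, -2.152]
contact_force: [-6.4, 3.1, 11.1]
opening: 0.0099
```

Run:
```python
from h import *
snap("wrist","w46.png");o=ctrl.get_obs();print(W2L(o["tool_pos"],O),o["contact_force"].round(1),o["opening"])
```

```text
[-0.09519626 -0.17191817  0.10703948] [-5.7  1.5  8.7] 0.009384972368779925
```

View pics/w46.png

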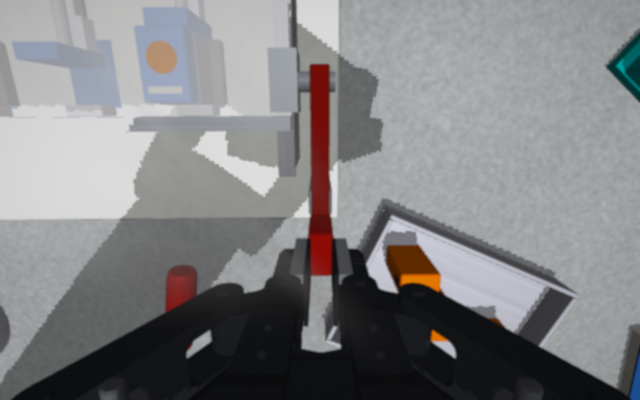

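Emit:
arm_command(steps=[[[0.001,0,0],[0,0,0],0.4],[[0.001,0,0],[0,0,0],0.45],[[0.001,0,0],[0,0,0],0.45],[[0.001,-0.02,0],[0,0,0],0.45],[[0.001,-0.05,0],[0,0,0],0.45]])

```text
t: 40.4
tool_pos: [0.5079, -0.179, 0.1548]
tool_rot: [-0.137, 2.149, -2.152]
contact_force: [0.6, 0.3, -0.7]
opening: 0.0385
```

Emit:
arm_command(steps=[[[0.02,-0.04,0],[0,0,0],0.45],[[0.04,-0.08,0],[0,0,0],0.45],[[0.06,-0.1,0],[0,0,0],0.45],[[0.06,-0.1,0],[0,0,0],0.45]])

```text
t: 40.8
tool_pos: [0.4485, -0.1882, 0.2591]
tool_rot: [-0.128, 2.141, -2.155]
contact_force: [0.4, 0.7, 0.3]
opening: 0.0383
```

Run:
```python
from h import *
B=loaderboxes()+[((-105,-83,-176,-164,101,133),(0,255,0)),((-22,22,-95,-65,12,68),(0,255,0)),((-22,22,65,95,12,68),(0,255,0))]
overlay(snap("wrist"),O,"w47.png",(0,400,0,640),1.25,B)
s=snap("scene","s47.png",(130,300,180,380),4); overlay(s,O,"s47o.png",(150,270,200,360),5,B)
snap("top","t47.png")
```

```text
(no output)
```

View pics/w47.png

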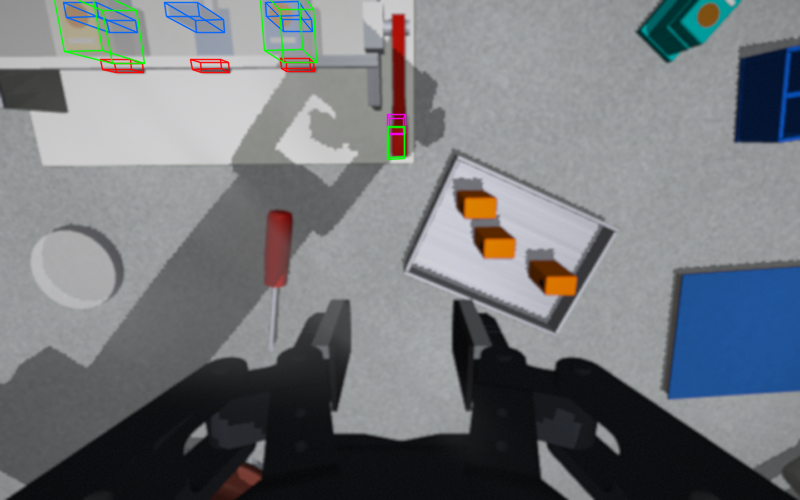

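View pics/s47.png

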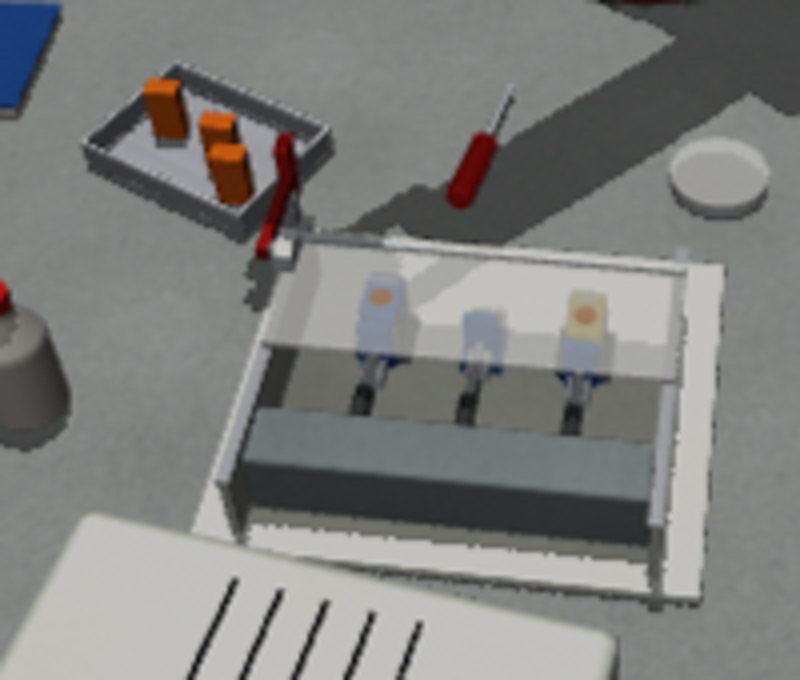

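View pics/s47o.png

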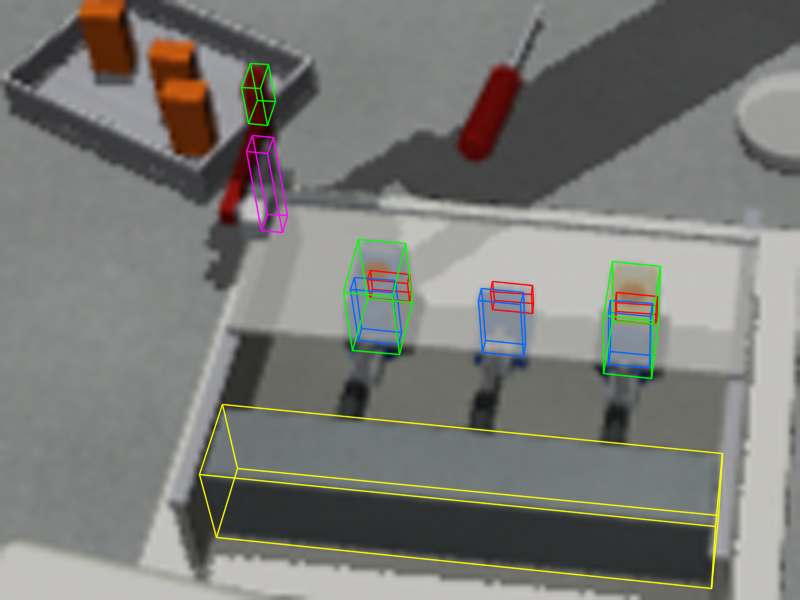

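View pics/t47.png

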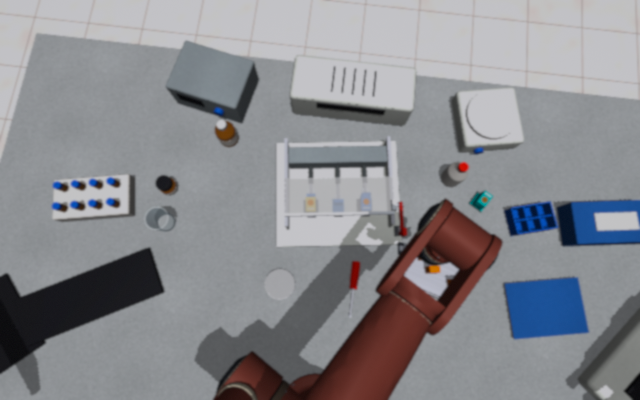

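Run:
```python
from h import *
s=snap("scene"); a=cv2.imread("pics/scene0.png")[140:260,230:380]; b=s["img"][140:260,230:380,::-1]
cv2.imwrite("pics/cmp.png",cv2.resize(np.hstack([a,b]),None,fx=2.6,fy=2.6,interpolation=cv2.INTER_CUBIC))
for im in (a,b):
    h=cv2.cvtColor(np.ascontiguousarray(im),cv2.COLOR_BGR2HSV); m=(cv2.inRange(h,(0,150,70),(6,255,255))|cv2.inRange(h,(174,150,70),(180,255,255)))[:60,:40]
    ys,xs=np.nonzero(m); print(len(ys),ys.min(),ys.max(),xs.min(),xs.max(),ys.mean(),xs.mean())
```

```text
87 23 52 14 22 37.60919540229885 18.597701149425287
64 23 52 14 22 36.609375 18.578125
```

View pics/cmp.png

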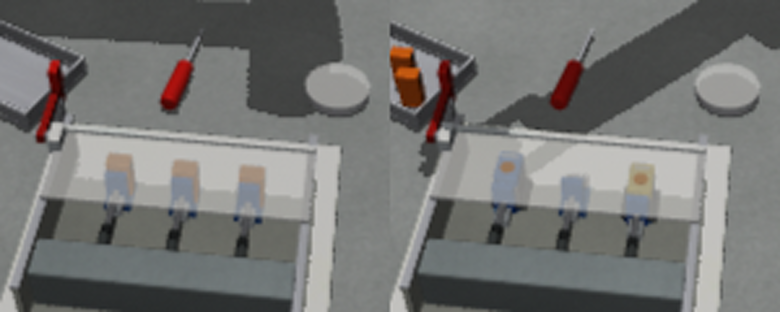

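The latch and cover have the same outline as in the first picture, when the loader was latched shut. Both samples are seated and the gripper is clear, so I'm handing the job in.

```bash
python3 -c "
from station import ctrl
print(ctrl.get_obs()['t']);print(ctrl.finish_job())"
```

```text
41.0
the job is handed in; nothing more can be done
None
```

The job is done and handed in at 41 s. I lifted the latch, slid the cover back, and put all three orange plugs in the steel tray, where they stand. The blue-capped carrier is clamped in the right bay and the yellow-capped one in the left. I then pulled the cover shut by the latch and let the bar drop behind the striker.

**Last checks:**
- **Latch and cover:** in the scene camera they match their starting, latched outline to the pixel.
- **Carriers:** both fit the outline of a seated, upright carrier.
- **Bystanders and look-alike:** the beaker, wash bottle, jar, turquoise look-alike and other things nearby show no sign of having moved.

**What disagreed:**
- **Green carrier:** the detector twice reported one, at 0.75 and 0.37. Those spots were the beaker and the wash bottle, and a search for green found only the turquoise look-alike, so I took it as absent.
- **Yellow carrier:** lowering it pressed the bay floor with about 25 N for a moment. It was fully down and released cleanly.

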